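# Unlatch a sample case and rack its tubes for inspection

### The arm

A 6-joint arm with a two-finger parallel gripper is mounted at the origin on the work surface. World frame = base frame: x ahead of the robot, y to its left, z up, the work surface at z = 0. Lengths are in mm, angles in rad, forces in N, time in s.
With the tool pointing down it reaches from about 325 to 775 mm from the base axis. Payload 5.5 kg.
Tool frame: the origin (TCP) lies on the centre line of the jaws, within the pads' length; the fingertips stand 11 mm ahead of it and the grasp point (between the pads) lies 8 mm behind it; x points along the fingers, y is the direction in which the jaws open and shut, and the axes are right-handed (so a half turn about x gives the same grasp; the last joint's range is limited). The gripper opens to 85 mm and grips with 20 to 120 N. Pads are 22 mm wide; open, the fingers measure 114 mm over their backs; the gripper's body (76 mm by 85 mm) begins 54 mm behind the grasp point. The pads swing forward as they close: fully open they stand 13 mm farther back than shut.
Start: joints at [-1.257, 0.091, 1.231, -0, 1.82, -0.057], TCP at [217.417, -559.237, 242.275] pointing down, gripper open.
Joint ranges: [-2.87, 2.87], [-0.86, 2.18], [0.17, 2.46], [-1.51, 4.65], [0.06, 2.69], [-2.65, 2.65]. Speed limits (rad/s): [2.57, 2.57, 3.01, 3.14, 3.14, 3.14].

### API

Orientations are given as a unit quaternion [x, y, z, w].
In Python, from cell import ctrl gives the robot as it stands.
- The arm moves only by the tool drive_tool, never from a script. Its argument "commands" is a list of rows, each a list of 3 entries, a list of its own where there are three numbers: the shift along the tool's x, y, z in m, then the turn, a rotation vector about the tool's x, y, z in rad, then the opening, from 0 (shut) to 1 (fully open). In form: [[[dx, dy, dz], [wx, wy, wz], grip], ...]. A call has exactly 10 rows; each row is the pose to reach, as a shift and turn from the pose commanded when the call began, along the tool's axes at that moment; what a row does not reach only later rows make up. A row lasts 1/8 s, in which the tool goes at most 62.5 mm and 10.7 degrees, less where a joint would pass 70% of its speed; a pose out of reach is approached as far as the arm can. A call with a gripper value outside its range is refused whole. The fingers move at their own pace and stop on an object; the grip force is fixed at half the most. Time passes only in rows, so rows that repeat a pose let the fingers close, or fill a call up. It gives the time, the measured TCP pose, the force and the opening at its end, in the units of the state.
- ctrl.sense(): the state, without advancing time (a new reading comes with each control period).
- ctrl.capture(name): name is "side" or "top"; returns a dict with "img" (400x640x3 uint8, red, green, blue), "z_map" (400x640 float32, mm along the optical axis (not along the pixel's ray), 0 where there is no reading), "vertical_fov" (degrees; the focal length in pixels is half the picture's height over the tangent of half this angle, whatever the lens; pixels are square), "cx", "cy" (the principal point, pixels), "view" (4x4, takes a point from world to camera coordinates). Camera axes: x right, y up, looking along -z (the intrinsics and any distortion apply to the point x, -y, -z); pixel columns grow to the right and rows downward; lengths in mm; the calibration is good to about 2 mm. A picture is of the moment at which its call begins.
- ctrl.sign_off(): hands the job in, once; it reports no verdict.
Trained networks look in a picture, given as the dict that the camera call returned (one of the last four; its "shot" number tells which), for a name from the list of things; names that differ only in an ending like _2 or _b are one class to them, and where a whole thing is asked for, a point or a joint stands for the part that bears it (a point fixed in the world has none). Each returns a list of dicts, best first, with "confidence" (0 to 1); they miss things now and then, are a little off and sometimes report something else, mostly with a low value. They report only what shows in the picture. A call takes as long as a camera call. They do not tell look-alikes from the thing itself.
- ctrl.trace(label, picture): "region" (400x640 bool, what is visible of it) and "box" ([centre column, centre row, width, height] in pixels, round what is visible of it).
The state is a dict: "t": time; "joint_positions": joint angles; "qd": joint speeds; "joint_efforts": joint torques, N m; "tcp_pos": TCP position; "orientation": TCP orientation; "wrist_force": force on the tool from outside, world axes, zero at the start; "wrist_torque": the same for the moment, N m; "gripper_width": opening from 0.0 (shut) to 1.0 (fully open).
Only numpy, scipy, OpenCV 4.12 (cv2) and the standard library are available. Lean on these libraries where they do the work, as an engineer would, in place of code of your own. Each camera call takes 0.05 s, during which the arm holds its last target. There are 200 camera calls.

### The job

Undo the draw latch of the transport case by lifting its red lever past centre until it stays open, then lift the orange lid off and set it down upright on the yellow-edged black mat. Move every sample tube, kept upright, from the case into the white inspection rack, each pushed home in a hole of its own. Finally put the lid back squarely on the emptied case the same way round as it was, leave the latch undone, and do not disturb the other things on the bench.

Things in the scene. Friction and masses are not known exactly. Their poses are not given: they have to be found in the camera images.
- case: Grey case, fixed, 130 (x) x 160 (y) mm, rim 60 mm high. Origin: centre of its underside; z up; latch on its -x side, on a ledge 54 mm wide, 55 mm high, from x = -65 to -117 mm. Black foam, 114 x 144 mm, top at z = 68, has four 32 mm square pockets at x = -22, 36, y = +-35, floor at z = 12. Seated, the lid's origin is at (0, 0, 60) mm, axes as the case's; the foam locates it with 4 mm play each side.
- latch_pivot (a point): Pivot of the latch lever, in the case's frame at (-97, 0, 70) mm; its axes are those of the case.
- lever_grip (a point): Middle of the red plastic grip of the lever, 80 mm from the pivot. The grip is 38 mm long (58 to 96 mm from the pivot), 24 mm wide (along the case's y) and 10 mm thick. Shut, the lever lies level and points to the case's -x, 70 mm above the bench, with free air under and beside the grip.
- latch (a joint): Lever angle, rad: 0 shut, grows as the grip is lifted in an arc about the pivot towards the case; 1.57 upright, 1.7 open stop. Over-centre at 0.8: below it snaps shut, above it springs open to the stop by itself and stays. Lifting takes 4 to 7 N at the grip, falling to nothing at centre. Its steel hook holds the lid's keeper when shut and swings up clear of it.
- lid: Loose orange lid, a hood open below, 130 (x) x 160 (y) x 88 mm high, inside 122 x 152 x 84 mm, 0.35 kg (varies). Origin: centre of its open underside; z up. A steel keeper, 30 mm wide, 12 mm high, sticks out 14 mm at the bottom of its -x side. Held down by the hook while the latch is shut.
- lid_handle (a point): Middle of the lid's black handle bar, 120 mm above the lid's underside, on its axis: a bar 92 mm long along the lid's y, 12 mm thick (x), 14 mm high, 25 mm clear above the lid's top between two posts 68 mm apart.
- lid_keeper (a point): Keeper on the lid's -x side, at (-72, 0, 6) mm in the lid's frame.
- mat: Black rubber mat with a yellow border, 220 x 220 x 3 mm, fixed flat on the bench: the place to set the lid down. Origin: centre of its underside.
- rack: White inspection rack with a blue foot, fixed, 250 (x) x 70 (y) x 62 mm high, with one row of four 32 mm square holes along its x, 55 mm apart, 50 mm deep (floor at z = 12 mm). Origin: centre of its underside.
- rack_hole0 (a point): Centre of the mouth of a rack hole, on the rack's top face, 62 mm above the bench.
- rack_hole1 (a point): Centre of the mouth of a rack hole, on the rack's top face, 62 mm above the bench.
- rack_hole2 (a point): Centre of the mouth of a rack hole, on the rack's top face, 62 mm above the bench.
- rack_hole3 (a point): Centre of the mouth of a rack hole, on the rack's top face, 62 mm above the bench.
- tube1: Loose sample tube with a blue cap, round, 120 mm long, 60 g: body 28 mm in diameter with a tapered foot, cap 30 mm in diameter from 92 to 120 mm. Origin: centre of its bottom; z along the tube to the cap. Starts upright in a case pocket, bottom 12 mm above the bench, hidden under the lid. May be absent.
- tube2: Loose sample tube with a white cap, round, 120 mm long, 60 g: body 28 mm in diameter with a tapered foot, cap 30 mm in diameter from 92 to 120 mm. Origin: centre of its bottom; z along the tube to the cap. Starts upright in a case pocket, bottom 12 mm above the bench, hidden under the lid. May be absent.
- tube3: Loose sample tube with a yellow cap, round, 120 mm long, 60 g: body 28 mm in diameter with a tapered foot, cap 30 mm in diameter from 92 to 120 mm. Origin: centre of its bottom; z along the tube to the cap. Starts upright in a case pocket, bottom 12 mm above the bench, hidden under the lid. May be absent.
- tube4: Loose sample tube with a green cap, round, 120 mm long, 60 g: body 28 mm in diameter with a tapered foot, cap 30 mm in diameter from 92 to 120 mm. Origin: centre of its bottom; z along the tube to the cap. Starts upright in a case pocket, bottom 12 mm above the bench, hidden under the lid. May be absent.
- parts_bin: Yellow open bin of paper-white strips, 110 x 150 x 75 mm. Bystander, loose: leave it alone. Origin: centre of its underside.
- flux_bottle: Amber bottle, 52 mm in diameter, 130 mm tall. Bystander, loose: leave it alone. Origin: centre of its underside.
- jar: Clear jar with a blue cap, 66 mm in diameter, 75 mm tall. Bystander, loose: leave it alone. Origin: centre of its underside.
- tape_roll: Blue roll, 90 mm across, 22 mm high. Bystander, loose: leave it alone. Origin: centre of its underside.
- screwdriver: Red-handled screwdriver lying on the bench. Bystander, loose: leave it alone. Origin: centre of its underside.
- loupe: Black cylindrical loupe, 42 mm in diameter, 28 mm high. Bystander, loose: leave it alone. Origin: centre of its underside.
- wipe_cup: White cup, 60 mm in diameter, 60 mm tall. Bystander, loose: leave it alone. Origin: centre of its underside.
Mind the look-alikes: they are no part of the job. There is more than one size of the lid; the one meant has the size given above.

How it is judged:
By the outcome, as a careful person would: the job done as asked, in the order asked, and still so for the second after the job is handed in, with the robot touching nothing.
Of tube1, tube2, tube3, tube4 only 3 to 4 are there at a start; the rules pass over those that are not, and their reading is None.
At some moment in a run one of lid may be knocked a few centimetres aside while the robot is not near it.
It also fails if it takes over 208 s, if anything falls off the work surface, if the arm or the gripper's body presses on something with over 40 N, if the wrist force passes 120 N, or if a joint passes its speed limit or range.

## Working session

There is one attempt and no reset: what is moved stays moved. The work goes in short steps, Python scripts to look and compute and a tool call to move; the robot and the scene stay as the last step left them, time stands still between calls to the robot, and variables do not carry over. Pictures are saved under pics/ and viewed, about 12 in all and at most 16, crops included, and the job is handed in when it is done.

Besides the shell and the picture viewer there is one more tool, called after "Call:" as a command line: name --argument value ..., lists and objects as JSON in quotes. drive_tool: Moves the arm, as the interface text tells. Its arguments: {"type":"object","properties":{"commands":{"type":"array","items":{"type":"array"}}},"required":["commands"]}

```bash
ls; mkdir -p pics; cat > h.py <<'E'
import numpy as np, cv2
from cell import ctrl
from scipy.spatial.transform import Rotation as R
def cap(n):
    return ctrl.capture(n)
def cloud(p):
    f=200/np.tan(np.radians(p["vertical_fov"])/2)
    z=p["z_map"]; v,u=np.mgrid[0:400,0:640]
    c=np.stack([(u-p["cx"])/f*z,-(v-p["cy"])/f*z,-z,np.ones_like(z)],-1)
    w=c@np.linalg.inv(np.array(p["view"])).T
    w=w[...,:3]; w[z==0]=np.nan
    return w
def save(n,im,s=1):
    im=cv2.resize(im[...,::-1],None,fx=s,fy=s,interpolation=cv2.INTER_CUBIC); cv2.imwrite("pics/"+n,im)
def st():
    s=ctrl.sense(); print({k:np.round(s[k],3).tolist() for k in ("t","tcp_pos","orientation","wrist_force","gripper_width","joint_positions")}); return s
E
python3 - <<'E'
from h import *
s=st(); print(R.from_quat(s["orientation"]).as_matrix().round(3))
for n in("top","side"):
    p=cap(n); print({k:(np.round(v,3).tolist()) for k,v in p.items() if k not in("img","z_map")}, [k for k in p])
    save(n+"0.png",p["img"],1.25)
    np.savez(n+"0.npz",c=cloud(p),img=p["img"])
    for l in("case","lid","mat","rack","latch","lid_handle","lid_keeper","lever_grip"):
        for d in ctrl.trace(l,p): print(n,l,round(d["confidence"],2),np.round(d["box"]))
E
```

```text
pics
{'t': 0.0, 'tcp_pos': [217.327, -558.977, 241.154], 'orientation': [-0.695, -0.131, 0.695, -0.13], 'wrist_force': [-0.57, 0.983, -0.145], 'gripper_width': 0.997, 'joint_positions': [-1.257, 0.092, 1.232, 0.0, 1.82, -0.057]}
[[-0.001  0.362 -0.932]
 [ 0.002 -0.932 -0.362]
 [-1.    -0.002 -0.   ]]
{'vertical_fov': 49.021, 'cx': 324.2, 'cy': 199.837, 'view': [[0.023, -1.0, -0.008, -25.88], [0.992, 0.022, 0.125, -515.131], [-0.124, -0.011, 0.992, -1330.179], [0.0, 0.0, 0.0, 1.0]], 'shot': 1} ['img', 'z_map', 'vertical_fov', 'cx', 'cy', 'view', 'shot']
top case 0.96 [308. 202.  50.  48.]
top case 0.41 [314. 110.  16.  22.]
top lid 0.93 [309. 161.  55.  55.]
top lid 0.77 [210. 306.  81.  85.]
top lid 0.71 [442. 311.  82.  74.]
top lid 0.29 [287. 242.  14.  12.]
top mat 0.74 [427. 209.  78.  79.]
top mat 0.4 [400. 121.  54.  45.]
top rack 0.8 [214. 202.  36.  85.]
top latch 0.65 [305. 207.  12.  40.]
top lid_handle 0.9 [209. 307.  79.  82.]
top lid_handle 0.87 [309. 162.  59.  53.]
top lid_handle 0.69 [442. 308.  79.  71.]
top lid_keeper 0.81 [208. 305.  80.  80.]
top lid_keeper 0.76 [
[... 730 characters left out ...]
81. 192.  66.  60.]
side mat 0.43 [224. 304.  77.  98.]
side rack 0.9 [222. 305.  80.  99.]
side rack 0.7 [381. 192.  66.  61.]
side rack 0.56 [289. 227.  77.  39.]
side rack 0.51 [229. 201.  28.  29.]
side rack 0.49 [281. 202.  71.  67.]
side latch 0.72 [310. 235.  27.  28.]
side latch 0.63 [381. 192.  68.  61.]
side lid_handle 0.64 [494. 224.  87.  88.]
side lid_handle 0.6 [303. 358. 129.  84.]
side lid_handle 0.56 [279. 199.  79.  68.]
side lid_handle 0.56 [276. 170.  15.  11.]
side lid_keeper 0.93 [303. 355. 133.  84.]
side lid_keeper 0.82 [495. 224.  82.  86.]
side lid_keeper 0.67 [282. 201.  71.  69.]
side lid_keeper 0.27 [227. 200.  25.  31.]
side lever_grip 0.81 [310. 233.  28.  28.]
```

View pics/top0.png

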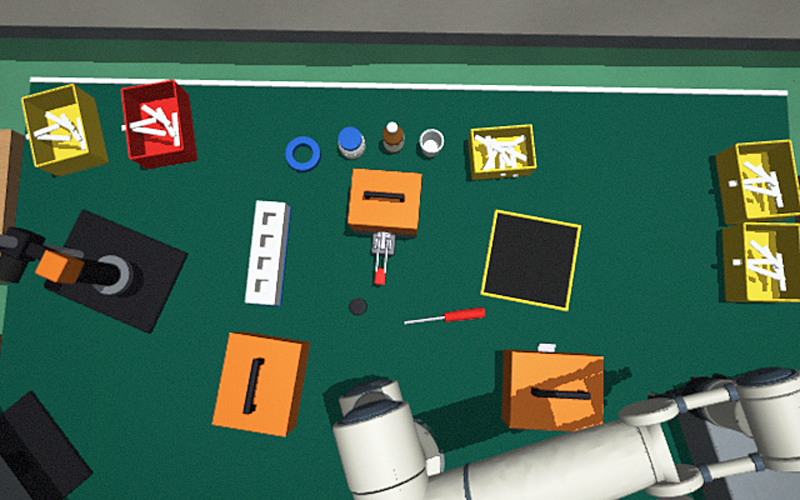

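View pics/side0.png

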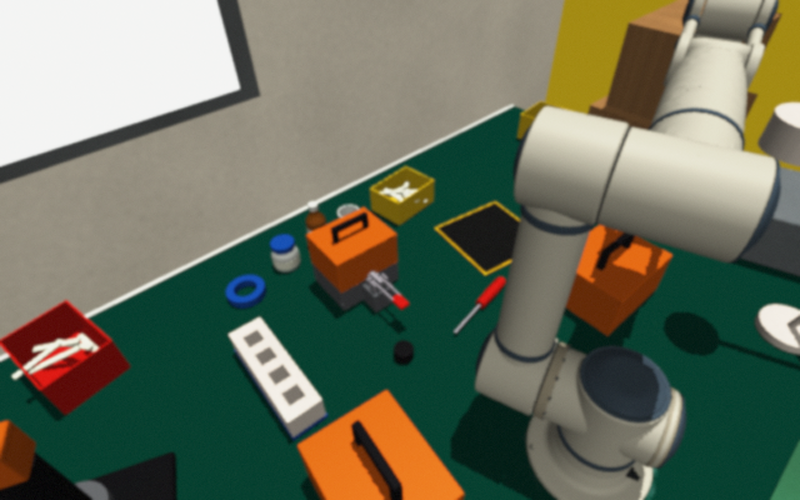

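The lid on the case (top px 385,200 in the 1.25x view) is the one held by the latch. The two other orange hoods (260,385 and 553,390) are bigger look-alikes. Next I measure.

```bash
cat >> h.py <<'E'
def rect(P):
    (c,s,a)=cv2.minAreaRect(P[:,:2].astype(np.float32)); return np.round(c,1),np.round(s,1),round(a,2)
def pts(c,x,y,z,m=None):
    k=(c[...,0]>x[0])&(c[...,0]<x[1])&(c[...,1]>y[0])&(c[...,1]<y[1])&(c[...,2]>z[0])&(c[...,2]<z[1])
    if m is not None:k&=m
    return c[k]
def masks(img):
    h=cv2.cvtColor(img,cv2.COLOR_RGB2HSV).astype(int); H,S,V=h[...,0],h[...,1],h[...,2]
    return dict(orange=(H>5)&(H<18)&(S>150)&(V>60),red=((H<5)|(H>174))&(S>150)&(V>80),white=(S<40)&(V>150),yellow=(H>=20)&(H<34)&(S>120),black=(V<60),green=(H>70)&(H<95)&(S>150))
E
python3 - <<'E'
from h import *
for n in("top","side"):
    d=np.load(n+"0.npz"); c=d["c"]; m=masks(d["img"])
    g=c[m["green"]&(c[...,0]>200)]; print(n,"bench z",np.nanmedian(g[:,2]))
    for nm,col,x,y,z in [("lidtop","orange",(400,750),(-130,150),(135,165)),("handle","black",(400,750),(-130,150),(165,200)),
        ("grip","red",(350,560),(-60,100),(50,95)),("racktop","white",(300,750),(120,350),(50,80)),("mat","yellow",(300,680),(-400,-100),(-5,12))]:
        P=pts(c,x,y,z,m[col]);
        if len(P)>5: print(n,nm,len(P),"med",np.round(np.median(P,0),1),rect(P),"z",np.percentile(P[:,2],[5,95]).round(1))
    v,u=[(200/1.25),385/1.25]; print(c[int(v)-2:int(v)+3,int(u)].round(0).tolist() if n=="top" else "")
E
```

```text
top bench z 1.3035674732732332
top lidtop 2305 med [614.4  34.5 149.1] (array([621.2,  35.1]), array([160.3, 130.9]), 86.76) z [144.8 153.1]
top handle 103 med [618.   38.2 186.1] (array([619.3,  36.5]), array([87.5,  9.9]), 86.42) z [172.6 190.8]
top grip 84 med [444.9  44.7  75.5] (array([448.1,  46. ]), array([36.4, 21.3]), 1.7) z [71.2 79.1]
top racktop 1140 med [506.3 315.2  62.2] (array([501.1, 317.9]), array([ 64.2, 249.7]), 89.95) z [57.6 66.4]
top mat 503 med [ 500.2 -264.2    4.6] (array([ 504.3, -319.1]), array([198.7, 223.2]), 80.65) z [-0.4  9.4]
[[621.0, 34.0, 151.0], [618.0, 34.0, 151.0], [615.0, 34.0, 149.0], [612.0, 34.0, 150.0], [610.0, 34.0, 146.0]]
side bench z -1.0998357707901505
side lidtop 1666 med [603.4  53.5 146.7] (array([620.4,  41.7]), array([160.8, 134.4]), 86.8) z [139.2 149. ]
side handle 110 med [616.3  45.3 182.4] (array([617.3,  42.7]), array([86. , 10.2]), 86.14) z [168.9 187.1]
side grip 91 med [442.4  51.7  73.5] (array([444.8,  50.8]), array([24.4, 36.6]), 82.2) z [69.7 75.8]
side racktop 1418 med [494.7 318.6  60.8] (array([500.6, 320.8]), array([254.8,  58.2]), 0.04) z [57.6 63. ]
side mat 498 med [ 532.5 -236.3    1.3] (array([ 512.5, -298.4]), array([171.5, 233.8]), 79.49) z [-2.2  4.3]
```

```bash
cat >> h.py <<'E'
def plan(p,ang,p0=None,ang0=None,tilt=None):
    """shift in m and turn for tool down at p(mm), tool-y heading ang(deg)"""
    s=ctrl.sense(); R0=R.from_quat(s["orientation"]).as_matrix()
    if ang0 is not None: R0=down(ang0)
    p0=np.array(s["tcp_pos"] if p0 is None else p0)
    R1=down(ang)
    d=R0.T@(np.array(p)-p0)/1000; w=R.from_matrix(R0.T@R1).as_rotvec()
    print("shift",d.round(4).tolist(),"turn",w.round(4).tolist()); return d,w
def down(a):
    a=np.radians(a); x=np.array([0,0,-1.]); y=np.array([np.cos(a),np.sin(a),0]); return np.stack([x,y,np.cross(x,y)],1)
E
python3 - <<'E'
from h import *
plan((443,46,150),-93.3,p0=(217.417,-559.237,242.275))
# image-edge based: rack holes & rect in top/side, at known z plane
E
```

```text
shift [0.0923, -0.4824, -0.4296] turn [0.4284, 0.0001, -0.0]
```

Call:
drive_tool --commands '[[[0, -0.0, -0.06], [0, 0, 0], 1], [[0, -0.04, -0.1], [0.1, 0, 0], 1], [[0, -0.1, -0.14], [0.2, 0, 0], 1], [[0, -0.16, -0.18], [0.3, 0, 0], 1], [[0, -0.21, -0.215], [0.428, 0, 0], 1], [[0, -0.26, -0.25], [0.428, 0, 0], 1], [[0, -0.31, -0.29], [0.428, 0, 0], 1], [[0, -0.36, -0.33], [0.428, 0, 0], 1], [[0, -0.41, -0.37], [0.428, 0, 0], 1], [[0, -0.46, -0.41], [0.428, 0, 0], 1]]'

```text
t: 2.15
tcp_pos: [426.4, -1.3, 242.7]
orientation: [0.707, -0.02, -0.706, -0.02]
wrist_force: [0.4, -0.9, 1.0]
gripper_width: 1.0
```

```bash
python3 - <<'E'
from h import *
s=st(); print(np.degrees(np.arctan2(*R.from_quat(s["orientation"]).as_matrix()[[1,0],1])))
plan((443,46,150),-93.3)
E
```

```text
{'t': 2.15, 'tcp_pos': [426.385, -1.288, 242.724], 'orientation': [0.707, -0.02, -0.706, -0.02], 'wrist_force': [0.394, -0.899, 1.007], 'gripper_width': 1.0, 'joint_positions': [-0.083, -0.38, 1.656, -0.0, 1.863, 1.545]}
-93.28460544951331
shift [0.0927, -0.0482, -0.0137] turn [0.0003, -0.0016, -0.0002]
```

Call:
drive_tool --commands '[[[0, -0.048, -0.014], [0, 0, 0], 1], [[0.04, -0.048, -0.014], [0, 0, 0], 1], [[0.092, -0.048, -0.014], [0, 0, 0], 1], [[0.092, -0.048, -0.014], [0, 0, 0], 0.6], [[0.092, -0.048, -0.014], [0, 0, 0], 0.6], [[0.092, -0.048, -0.014], [0, 0, 0], 0.6], [[0.092, -0.048, -0.014], [0, 0, 0], 0.6], [[0.092, -0.048, -0.014], [0, 0, 0], 0.6], [[0.092, -0.048, -0.014], [0, 0, 0], 0.6], [[0.092, -0.048, -0.014], [0, 0, 0], 0.6]]'

```text
t: 3.4
tcp_pos: [442.9, 43.8, 150.3]
orientation: [-0.707, 0.02, 0.707, 0.02]
wrist_force: [0.6, -0.1, 0.2]
gripper_width: 0.602
```

```bash
python3 - <<'E'
from h import *
st()
a=cap("top"); b=cap("side")
ims=[]
for n,p,cc in(("top",a,(310,190)),("side",b,(315,215))):
    np.savez(n+"1.npz",c=cloud(p),img=p["img"])
    f=200/np.tan(np.radians(p["vertical_fov"])/2)
    im=cv2.resize(p["img"],None,fx=4,fy=4,interpolation=cv2.INTER_CUBIC)
    def pr(P):
        q=np.array(p["view"])@np.r_[P,1]; return p["cx"]+f*q[0]/-q[2], p["cy"]-f*q[1]/-q[2]
    yaw=np.radians(-3.3); C=np.array([620.5,38.5,0]); M=np.array([[np.cos(yaw),-np.sin(yaw),0],[np.sin(yaw),np.cos(yaw),0],[0,0,1]])
    for L,col in (((-177,0,75),(0,255,0)),((0,0,187),(255,255,0)),((65,80,148),(255,0,255)),((-65,80,148),(255,0,255)),((-65,-80,148),(255,0,255)),((65,-80,148),(255,0,255)),((0,46,187),(0,255,255)),((0,-46,187),(0,255,255))):
        u,v=pr(C+M@np.array(L)); cv2.circle(im,(int(u*4+2),int(v*4+2)),3,col,-1)
    s=ctrl.sense(); T=np.array(s["tcp_pos"])
    u,v=pr(T-[0,0,11]); cv2.circle(im,(int(u*4+2),int(v*4+2)),4,(255,255,255),-1)
    x,y=cc[0]*4,cc[1]*4; ims.append(im[y-300:y+300,x-200:x+200])
cv2.imwrite("pics/hover.png",np.hstack(ims)[...,::-1])
E
```

```text
{'t': 3.4, 'tcp_pos': [442.878, 43.829, 150.287], 'orientation': [-0.707, 0.02, 0.707, 0.02], 'wrist_force': [0.604, -0.121, 0.24], 'gripper_width': 0.602, 'joint_positions': [0.022, -0.335, 1.785, 0.0, 1.691, 1.65]}
```

View pics/hover.png

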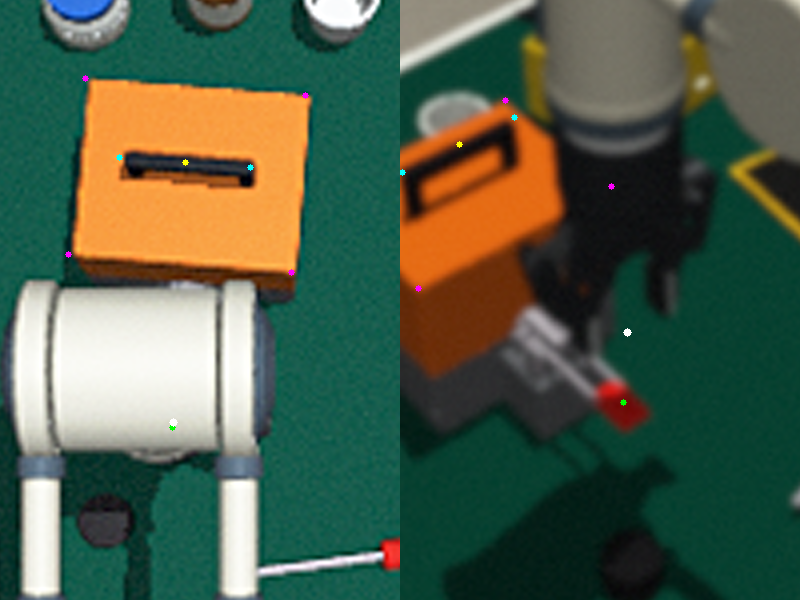

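Lever grip sits at about px (175,428) in the top crop and (625,403) in the side crop. The gripper is above it, with the fingers straddling it in y. Next I descend.

Call:
drive_tool --commands '[[[0.0, -0.003, -0.002], [0, 0, 0], 0.6], [[0.045, -0.003, -0.002], [0, 0, 0], 0.6], [[0.088, -0.003, -0.002], [0, 0, 0], 0.6], [[0.088, -0.003, -0.002], [0, 0, 0], 0.6], [[0.088, -0.003, -0.002], [0, 0, 0], 0.6], [[0.088, -0.003, -0.002], [0, 0, 0], 0.36], [[0.088, -0.003, -0.002], [0, 0, 0], 0.36], [[0.088, -0.003, -0.002], [0, 0, 0], 0.36], [[0.088, -0.003, -0.002], [0, 0, 0], 0.36], [[0.088, -0.003, -0.002], [0, 0, 0], 0.36]]'

```text
t: 4.75
tcp_pos: [445.0, 46.7, 62.3]
orientation: [-0.707, 0.02, 0.707, 0.02]
wrist_force: [-0.3, 0.4, 0.3]
gripper_width: 0.358
```

```bash
python3 - <<'E'
from h import *
st()
b=cap("side"); save("side2.png",b["img"][150:290,230:400],4)
E
```

```text
{'t': 4.75, 'tcp_pos': [445.017, 46.718, 62.256], 'orientation': [-0.707, 0.02, 0.707, 0.02], 'wrist_force': [-0.27, 0.401, 0.304], 'gripper_width': 0.358, 'joint_positions': [0.029, -0.292, 1.908, 0.0, 1.526, 1.657]}
```

View pics/side2.png

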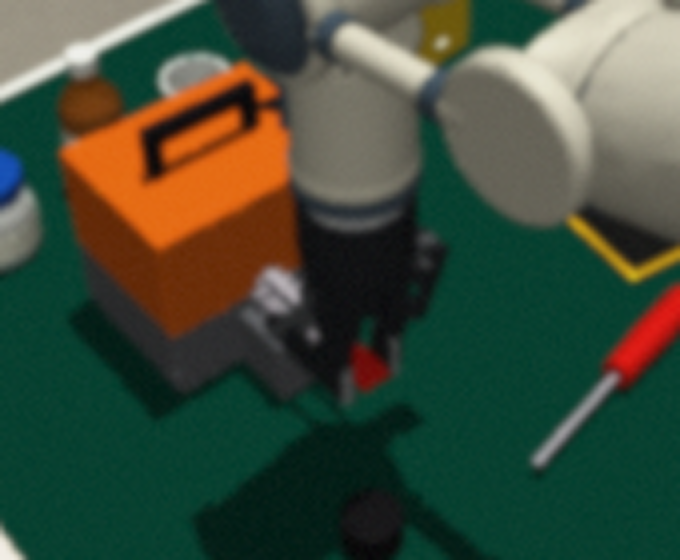

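Red grip is between the pads (px 370,365). Closing.

Call:
drive_tool --commands '[[[0, 0, 0], [0, 0, 0], 0.2], [[0, 0, 0], [0, 0, 0], 0.2], [[0, 0, 0], [0, 0, 0], 0.2], [[0, 0, 0], [0, 0, 0], 0.2], [[0, 0, 0], [0, 0, 0], 0.2], [[0, 0, 0], [0, 0, 0], 0.2], [[0, 0, 0], [0, 0, 0], 0.2], [[0, 0, 0], [0, 0, 0], 0.2], [[0, 0, 0], [0, 0, 0], 0.2], [[0, 0, 0], [0, 0, 0], 0.2]]'

```text
t: 6.05
tcp_pos: [445.0, 47.7, 62.5]
orientation: [0.707, -0.019, -0.707, -0.021]
wrist_force: [-0.9, 5.2, 2.0]
gripper_width: 0.268
```

Call:
drive_tool --commands '[[[-0.016, 0, -0.0016], [0, 0, 0], 0.2], [[-0.031, 0, -0.006], [0, 0, 0], 0.2], [[-0.045, 0, -0.014], [0, 0, 0], 0.2], [[-0.0575, 0, -0.024], [0, 0, 0], 0.2], [[-0.067, 0, -0.037], [0, 0, 0], 0.2], [[-0.0715, 0, -0.044], [0, 0, 0], 0.2], [[-0.0745, 0, -0.051], [0, 0, 0], 0.2], [[-0.0745, 0, -0.051], [0, 0, 0], 0.2], [[-0.0745, 0, -0.051], [0, 0, 0], 0.6], [[-0.0745, 0, -0.051], [0, 0, 0], 0.6]]'

```text
t: 7.3
tcp_pos: [496.2, 43.5, 137.0]
orientation: [0.707, -0.021, -0.707, -0.02]
wrist_force: [-0.4, 0.5, 0.4]
gripper_width: 0.597
```

Call:
drive_tool --commands '[[[0, 0, 0], [0, 0, 0], 0.6], [[0, 0, 0.02], [0, 0, 0], 0.6], [[0, 0, 0.06], [0, 0, 0], 0.6], [[-0.04, 0, 0.1], [0, 0, 0], 0.6], [[-0.1, 0, 0.1], [0, 0, 0], 0.6], [[-0.16, 0, 0.1], [0, 0, 0], 0.6], [[-0.16, 0, 0.1], [0, 0, 0], 0.6], [[-0.16, 0, 0.1], [0, 0, 0], 0.6], [[-0.16, 0, 0.1], [0, 0, 0], 0.6], [[-0.16, 0, 0.1], [0, 0, 0], 0.6]]'

```text
t: 8.55
tcp_pos: [395.9, 49.5, 295.4]
orientation: [-0.706, 0.02, 0.708, 0.02]
wrist_force: [-1.1, -0.3, -0.4]
gripper_width: 0.598
```

```bash
python3 - <<'E'
from h import *
st()
b=cap("side"); a=cap("top")
i=[cv2.resize(x,None,fx=3,fy=3,interpolation=cv2.INTER_CUBIC) for x in (a["img"][110:290,245:375],b["img"][110:290,240:370])]
cv2.imwrite("pics/open.png",np.hstack(i)[...,::-1])
for n,p in(("top",a),("side",b)):
    c=cloud(p); m=masks(p["img"])
    P=pts(c,(400,750),(-130,150),(90,180),m["red"]); print(n,len(P),np.median(P,0) if len(P) else 0)
    for nm,col,z in(("lid","orange",(138,160)),("handle","black",(170,200))):
        P=pts(c,(520,750),(-100,150),z,m[col]); print(nm,len(P),rect(P))
E
```

```text
{'t': 8.55, 'tcp_pos': [395.86, 49.499, 295.4], 'orientation': [-0.706, 0.02, 0.708, 0.02], 'wrist_force': [-1.063, -0.276, -0.372], 'gripper_width': 0.598, 'joint_positions': [0.039, -0.425, 1.596, -0.0, 1.974, 1.667]}
top 46 [533.75105713  39.78243502 163.2853558 ]
lid 2291 (array([620.8,  34.9]), array([159.8, 130.9]), 86.81)
handle 94 (array([620. ,  36.5]), array([87.4, 10.9]), 86.18)
side 85 [529.85255142  45.66009009 150.09974742]
lid 1580 (array([609.3,  42. ]), array([161.3, 155.8]), 86.59)
handle 102 (array([617. ,  41.9]), array([87.2,  9.6]), 87.93)
```

View pics/open.png

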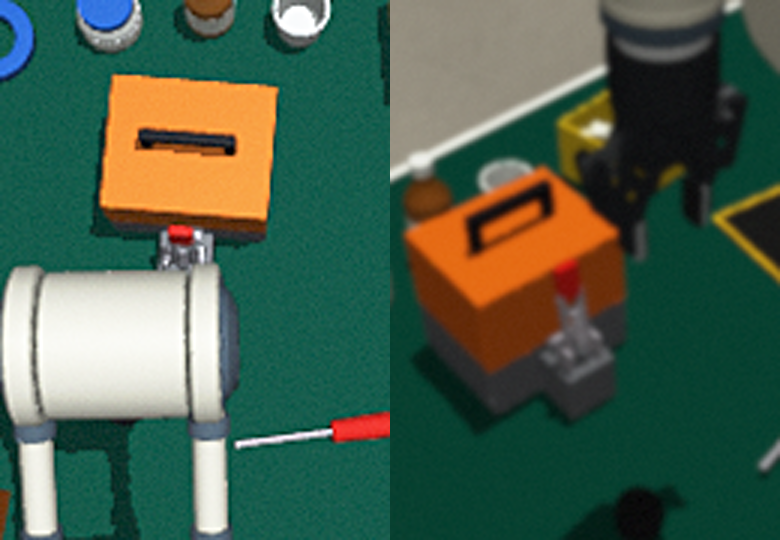

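```bash
python3 - <<'E'
from h import *
plan((619,38.5,260),-3.3)
print(down(-3.3).round(3))
E
```

```text
shift [0.0356, -0.0018, -0.2233] turn [-1.5704, 0.0014, 0.0011]
[[ 0.     0.998 -0.058]
 [ 0.    -0.058 -0.998]
 [-1.     0.    -0.   ]]
```

Call:
drive_tool --commands '[[[0, 0, -0.03], [-0.18, 0, 0], 0.6], [[0, 0, -0.06], [-0.36, 0, 0], 0.6], [[0, -0.001, -0.09], [-0.54, 0, 0], 0.6], [[0, -0.001, -0.12], [-0.72, 0, 0], 0.6], [[0, -0.001, -0.15], [-0.9, 0, 0], 0.6], [[0.01, -0.002, -0.18], [-1.08, 0, 0], 0.6], [[0.02, -0.002, -0.205], [-1.26, 0, 0], 0.6], [[0.035, -0.002, -0.223], [-1.44, 0, 0], 0.6], [[0.035, -0.002, -0.223], [-1.57, 0, 0], 0.6], [[0.035, -0.002, -0.223], [-1.57, 0, 0], 0.6]]'

```text
t: 9.9
tcp_pos: [618.9, 38.7, 260.8]
orientation: [-0.514, -0.485, 0.515, -0.485]
wrist_force: [0.4, -0.7, 0.5]
gripper_width: 0.598
```

Call:
drive_tool --commands '[[[0, 0, 0], [0, 0, 0], 0.6], [[0.03, 0, 0], [0, 0, 0], 0.6], [[0.06, 0, 0], [0, 0, 0], 0.6], [[0.088, 0, 0], [0, 0, 0], 0.6], [[0.088, 0, 0], [0, 0, 0], 0.6], [[0.088, 0, 0], [0, 0, 0], 0.6], [[0.088, 0, 0], [0, 0, 0], 0.6], [[0.088, 0, 0], [0, 0, 0], 0.6], [[0.088, 0, 0], [0, 0, 0], 0.6], [[0.088, 0, 0], [0, 0, 0], 0.6]]'

```text
t: 11.15
tcp_pos: [618.9, 38.8, 173.9]
orientation: [0.514, 0.485, -0.514, 0.485]
wrist_force: [0.1, -0.9, 0.0]
gripper_width: 0.599
```

```bash
python3 - <<'E'
from h import *
st()
b=cap("side"); save("grasp.png",b["img"][110:290,220:400],3.3)
E
```

```text
{'t': 11.15, 'tcp_pos': [618.927, 38.756, 173.9], 'orientation': [0.514, 0.485, -0.514, 0.485], 'wrist_force': [0.064, -0.944, 0.039], 'gripper_width': 0.599, 'joint_positions': [0.008, 0.142, 1.297, 0.0, 1.703, 0.066]}
```

View pics/grasp.png

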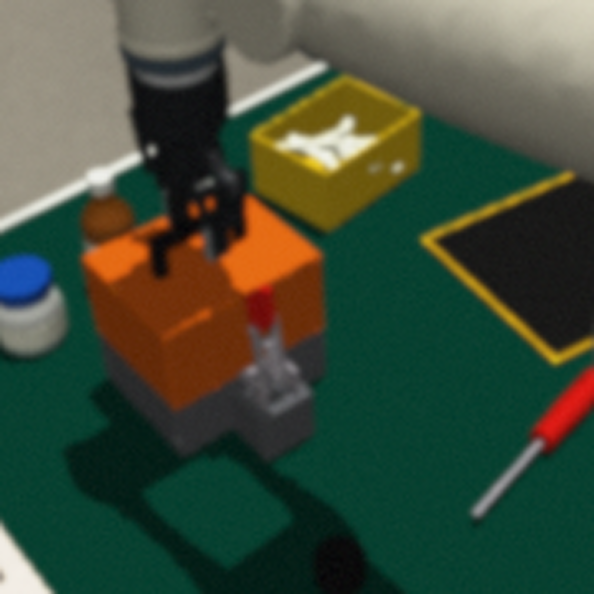

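Call:
drive_tool --commands '[[[0, 0, 0], [0, 0, 0], 0], [[0, 0, 0], [0, 0, 0], 0], [[0, 0, 0], [0, 0, 0], 0], [[0, 0, 0], [0, 0, 0], 0], [[0, 0, 0], [0, 0, 0], 0], [[0, 0, 0], [0, 0, 0], 0], [[0, 0, 0], [0, 0, 0], 0], [[0, 0, 0], [0, 0, 0], 0], [[0, 0, 0], [0, 0, 0], 0], [[0, 0, 0], [0, 0, 0], 0]]'

```text
t: 12.45
tcp_pos: [619.0, 38.8, 174.0]
orientation: [0.514, 0.485, -0.514, 0.485]
wrist_force: [3.0, -0.2, 0.7]
gripper_width: 0.128
```

```bash
python3 - <<'E'
from h import *
s=st()
for n in("top","side"):
    d=np.load(n+"0.npz"); c=d["c"]; m=masks(d["img"])
    k=m["yellow"]; u=np.zeros_like(k); 
    # mat: yellow component by image, keep the one near mat
    nl,lab,stt,cen=cv2.connectedComponentsWithStats(cv2.dilate(k.astype(np.uint8),np.ones((3,3))))
    for i in range(1,nl):
        if stt[i,4]>300:
            P=c[(lab==i)&k]; P=P[np.isfinite(P[:,0])]; print(n,len(P),rect(P),np.median(P[:,2]).round(1))
    w=m["white"]&(abs(c[...,2]-62)<7)&(c[...,1]>200)&(c[...,1]<420)&(c[...,0]>330)&(c[...,0]<680)
    P=c[w]; print("rack",rect(P))
    # PCA yaw
    q=P[:,:2]-P[:,:2].mean(0); e=np.linalg.eigh(q.T@q)[1][:,1]; print("yaw",np.degrees(np.arctan(e[1]/e[0])),P.mean(0))
E
```

```text
{'t': 12.45, 'tcp_pos': [619.0, 38.756, 173.951], 'orientation': [0.514, 0.485, -0.514, 0.485], 'wrist_force': [3.022, -0.154, 0.744], 'gripper_width': 0.128, 'joint_positions': [0.008, 0.142, 1.296, -0.0, 1.703, 0.066]}
top 3220 (array([ 933.4, 1188.2]), array([940.1, 225.5]), 67.86) 43.1
top 1404 (array([ 778.6, -248.2]), array([133. , 150.1]), 5.69) 34.9
top 6356 (array([  625.4, -1095.9]), array([396.6, 617.3]), 7.77) 43.0
top 768 (array([ 502.5, -330.8]), array([222.9, 223.2]), 80.26) 4.9
rack (array([501.1, 326.6]), array([ 72., 250.]), 86.7)
yaw -3.163551476154598 [499.39841178 326.69604892  62.15626544]
side 5150 (array([  654.3, -1157.5]), array([ 605.9, 2517. ]), 32.6) -100.1
side 3012 (array([  151.4, -1294.1]), array([ 240.2, 1729.9]), 14.22) -14.9
side 1409 (array([ 813.1, -278.5]), array([199. , 260.4]), 6.3) 44.5
side 641 (array([ 451.9, -160.4]), array([222.4, 659. ]), 31.79) 1.2
rack (array([500.8, 332.6]), array([ 70.5, 253.6]), 86.97)
yaw -3.1153888635567233 [488.73912984 334.28999402  60.76025991]
```

Call:
drive_tool --commands '[[[-0.004, 0, 0], [0, 0, 0], 0], [[-0.008, 0.002, 0], [0, 0, 0], 0], [[-0.012, 0.002, 0], [0, 0, 0], 0], [[-0.014, 0.006, 0], [0, 0, 0], 0], [[-0.016, 0.008, 0], [0, 0, 0], 0], [[-0.03, 0.008, 0], [0, 0, 0], 0], [[-0.05, 0.008, 0], [0, 0, 0], 0], [[-0.075, 0.008, 0], [0, 0, 0], 0], [[-0.1, 0.008, 0], [0, 0, 0], 0], [[-0.1, 0.008, 0], [0, 0, 0], 0]]'

```text
t: 13.7
tcp_pos: [627.7, 38.3, 278.6]
orientation: [0.516, 0.484, -0.512, 0.487]
wrist_force: [0.5, -0.0, -3.7]
gripper_width: 0.128
```

```bash
python3 - <<'E'
from h import *
st()
b=cap("side"); a=cap("top")
save("lift.png",np.hstack([b["img"][90:290,220:380],a["img"][90:290,230:390]]),2.4)
plan((503,-330,274),-3.3)
E
```

```text
{'t': 13.7, 'tcp_pos': [627.747, 38.345, 278.555], 'orientation': [0.516, 0.484, -0.512, 0.487], 'wrist_force': [0.535, -0.046, -3.666], 'gripper_width': 0.128, 'joint_positions': [0.007, 0.175, 1.075, 0.0, 1.884, 0.065]}
shift [0.0001, -0.1025, 0.3749] turn [-0.0004, -0.0001, -0.001]
```

View pics/lift.png

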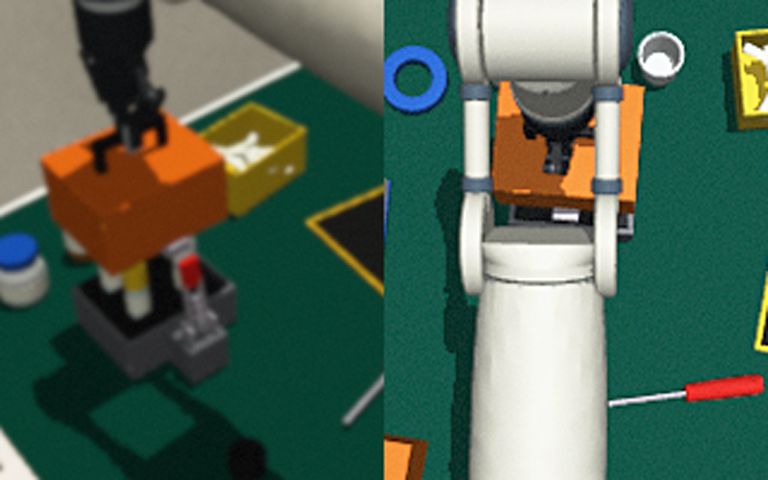

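Call:
drive_tool --commands '[[[0, -0.005, 0.02], [0, 0, 0], 0], [[0, -0.015, 0.06], [0, 0, 0], 0], [[0, -0.028, 0.105], [0, 0, 0], 0], [[0, -0.042, 0.15], [0, 0, 0], 0], [[0, -0.056, 0.2], [0, 0, 0], 0], [[0, -0.07, 0.25], [0, 0, 0], 0], [[0, -0.083, 0.3], [0, 0, 0], 0], [[0, -0.095, 0.345], [0, 0, 0], 0], [[0, -0.1025, 0.37], [0, 0, 0], 0], [[0, -0.1025, 0.375], [0, 0, 0], 0]]'

```text
t: 15.05
tcp_pos: [500.9, -332.3, 272.3]
orientation: [-0.515, -0.485, 0.516, -0.484]
wrist_force: [0.3, 0.9, -3.8]
gripper_width: 0.131
```

Call:
drive_tool --commands '[[[0, 0, 0], [0, 0, 0], 0], [[0.02, 0, 0], [0, 0, 0], 0], [[0.045, 0, 0], [0, 0, 0], 0], [[0.07, 0, 0], [0, 0, 0], 0], [[0.095, 0, 0], [0, 0, 0], 0], [[0.115, 0, 0], [0, 0, 0], 0], [[0.13, 0, 0], [0, 0, 0], 0], [[0.14, 0, 0], [0, 0, 0], 0], [[0.145, 0, 0], [0, 0, 0], 0], [[0.145, 0, 0], [0, 0, 0], 0]]'

```text
t: 16.3
tcp_pos: [502.9, -330.2, 128.9]
orientation: [0.514, 0.485, -0.514, 0.485]
wrist_force: [-0.9, 0.3, -4.4]
gripper_width: 0.126
```

```bash
python3 - <<'E'
from h import *
st()
b=cap("side"); a=cap("top")
save("mat.png",np.hstack([b["img"][110:290,300:480],a["img"][110:290,340:520]]),2.2)
c=cloud(b); m=masks(b["img"])
for z in((0,200),):
    P=pts(c,(380,650),(-450,-200),z,m["orange"]); print(len(P),P[:,2].min(),np.percentile(P[:,2],[1,50,99]),rect(P))
E
```

```text
{'t': 16.3, 'tcp_pos': [502.867, -330.221, 128.934], 'orientation': [0.514, 0.485, -0.514, 0.485], 'wrist_force': [-0.912, 0.261, -4.375], 'gripper_width': 0.126, 'joint_positions': [-0.638, 0.102, 1.419, 0.0, 1.62, -0.58]}
1147 1.0265522739630342 [ 16.26055679  85.09394962 135.78878372] (array([ 505.4, -306.4]), array([125. , 133.2]), 86.43)
```

View pics/mat.png

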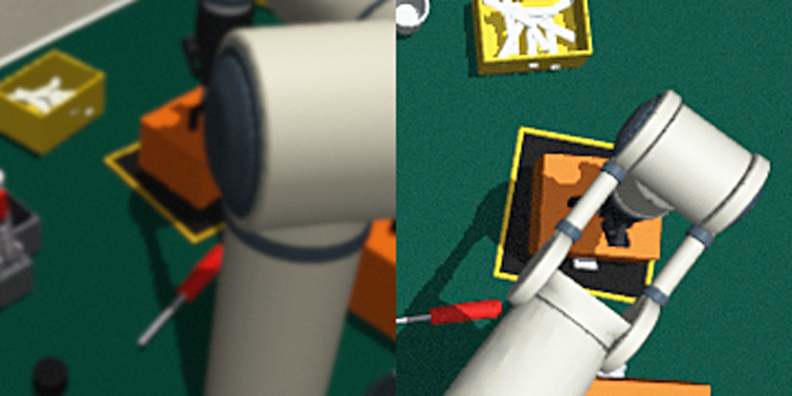

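Call:
drive_tool --commands '[[[0.004, 0, 0], [0, 0, 0], 0], [[0.007, 0, 0], [0, 0, 0], 0], [[0.009, 0, 0], [0, 0, 0], 0], [[0.01, 0, 0], [0, 0, 0], 0], [[0.011, 0, 0], [0, 0, 0], 0], [[0.011, 0, 0], [0, 0, 0], 0], [[0.011, 0, 0], [0, 0, 0], 0], [[0.011, 0, 0], [0, 0, 0], 0], [[0.011, 0, 0], [0, 0, 0], 0], [[0.011, 0, 0], [0, 0, 0], 0]]'

```text
t: 17.65
tcp_pos: [502.8, -330.2, 117.8]
orientation: [-0.514, -0.485, 0.514, -0.485]
wrist_force: [-1.0, 1.3, -4.0]
gripper_width: 0.126
```

Call:
drive_tool --commands '[[[0.0005, 0, 0], [0, 0, 0], 0], [[0.001, 0, 0], [0, 0, 0], 0], [[0.0015, 0, 0], [0, 0, 0], 0], [[0.002, 0, 0], [0, 0, 0], 0], [[0.002, 0, 0], [0, 0, 0], 0], [[0.002, 0, 0], [0, 0, 0], 0], [[0.002, 0, 0], [0, 0, 0], 0], [[0.002, 0, 0], [0, 0, 0], 0], [[0.002, 0, 0], [0, 0, 0], 0], [[0.002, 0, 0], [0, 0, 0], 0]]'

```text
t: 18.9
tcp_pos: [503.3, -330.2, 116.5]
orientation: [0.514, 0.485, -0.514, 0.486]
wrist_force: [4.0, 2.1, 5.4]
gripper_width: 0.128
```

Call:
drive_tool --commands '[[[0, 0, 0], [0, 0, 0], 0.5], [[0, 0, 0], [0, 0, 0], 0.5], [[0, 0, 0], [0, 0, 0], 0.5], [[0, 0, 0], [0, 0, 0], 0.5], [[-0.03, 0, 0], [0, 0, 0], 0.5], [[-0.07, 0, 0], [0, 0, 0], 0.5], [[-0.12, 0, 0], [0, 0, 0], 0.5], [[-0.16, 0, 0], [0, 0, 0], 0.5], [[-0.16, 0, 0], [0, 0, 0], 0.5], [[-0.16, 0, 0], [0, 0, 0], 0.5]]'

```text
t: 20.15
tcp_pos: [502.7, -330.1, 274.9]
orientation: [-0.514, -0.486, 0.514, -0.485]
wrist_force: [-1.1, -1.1, -0.2]
gripper_width: 0.503
```

```bash
python3 - <<'E'
from h import *
st()
b=cap("side"); a=cap("top")
save("tubes.png",np.hstack([b["img"][120:280,230:390],a["img"][130:290,190:350]]),2.5)
for n,p in(("top",a),("side",b)):
    np.savez(n+"2.npz",c=cloud(p),img=p["img"])
    c=cloud(p); m=masks(p["img"]); 
    yaw=np.radians(-3.3); C=np.array([620.5,38.5]); 
    for px in(-22,36):
        for py in(35,-35):
            e=C+[px*np.cos(yaw)-py*np.sin(yaw),px*np.sin(yaw)+py*np.cos(yaw)]
            k=(np.hypot(c[...,0]-e[0],c[...,1]-e[1])<26)&(c[...,2]>118)&(c[...,2]<145)
            P=c[k]; 
            if len(P)>10:
                cc=cv2.minEnclosingCircle(P[:,:2].astype(np.float32)); print(n,(px,py),"exp",e.round(1),len(P),"mean",P.mean(0).round(1),"rgb",p["img"][k].mean(0).round(0),"circ",np.round(cc[0],1),round(cc[1],1))
            else: print(n,(px,py),"exp",e.round(1),len(P))
    for l in("lid",):
        for d in ctrl.trace(l,p)[:3]:
            P=c[d["region"]]; P=P[np.isfinite(P[:,0])]; print(l,d["confidence"],np.median(P,0).round(0))
E
```

```text
{'t': 20.15, 'tcp_pos': [502.726, -330.113, 274.943], 'orientation': [-0.514, -0.486, 0.514, -0.485], 'wrist_force': [-1.07, -1.089, -0.24], 'gripper_width': 0.503, 'joint_positions': [-0.638, 0.105, 1.158, -0.0, 1.88, -0.58]}
top (-22, 35) exp [600.6  74.7] 90 mean [600.   70.3 132.1] rgb [236. 226.  73.] circ [601.4  70.3] 15.2
top (-22, -35) exp [596.5   4.8] 89 mean [5.959e+02 5.000e-01 1.327e+02] rgb [238. 240. 241.] circ [596.6   0.7] 14.8
top (36, 35) exp [658.5  71.4] 88 mean [657.9  66.8 132.2] rgb [ 52. 112. 210.] circ [658.5  66.9] 14.9
top (36, -35) exp [654.4   1.5] 0
lid 0.89 [195. 303. 114.]
lid 0.66 [ 501. -301.   92.]
lid 0.59 [ 180. -383.  116.]
side (-22, 35) exp [600.6  74.7] 93 mean [597.   79.3 128.4] rgb [187. 160.  29.] circ [600.3  78.2] 15.7
side (-22, -35) exp [596.5   4.8] 87 mean [593.2   9.4 128.7] rgb [189. 189. 182.] circ [595.4   8. ] 15.6
side (36, 35) exp [658.5  71.4] 90 mean [655.   75.7 128.2] rgb [ 27.  66. 135.] circ [659.   74.3] 17.2
side (36, -35) exp [654.4   1.5] 0
lid 0.93 [ 139. -289.  107.]
lid 0.71 [ 508. -252.   75.]
lid 0.55 [209. 316. 113.]
```

View pics/tubes.png

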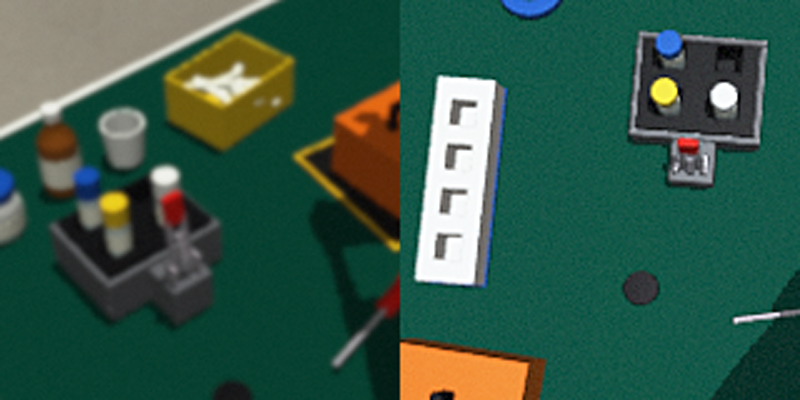

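Three tubes are present: blue (668,45), yellow (663,92) and white (723,97). The fourth pocket is empty. The two cameras disagree by ±4 mm in y, and their mean matches the lever and handle touches, so I use the mean.

```bash
python3 - <<'E'
from h import *
plan((601,74.4,240),86.7)
print(down(86.7).round(3))
E
```

```text
shift [0.0343, 0.075, -0.4093] turn [-1.5712, -0.0033, 0.0008]
[[ 0.     0.058  0.998]
 [ 0.     0.998 -0.058]
 [-1.     0.     0.   ]]
```

Call:
drive_tool --commands '[[[0, 0.008, -0.041], [-0.157, 0, 0], 0.5], [[0, 0.015, -0.082], [-0.314, 0, 0], 0.5], [[0, 0.0225, -0.123], [-0.471, 0, 0], 0.5], [[0, 0.03, -0.164], [-0.628, 0, 0], 0.5], [[0, 0.0375, -0.205], [-0.785, 0, 0], 0.5], [[0.01, 0.045, -0.246], [-0.942, 0, 0], 0.5], [[0.01, 0.0525, -0.287], [-1.1, 0, 0], 0.5], [[0.02, 0.06, -0.328], [-1.257, 0, 0], 0.5], [[0.03, 0.0675, -0.37], [-1.414, 0, 0], 0.5], [[0.034, 0.075, -0.4093], [-1.571, 0, 0], 0.5]]'

```text
t: 21.6
tcp_pos: [601.1, 75.6, 239.8]
orientation: [0.018, 0.708, -0.019, 0.706]
wrist_force: [0.3, -0.9, -0.7]
gripper_width: 0.502
```

Call:
drive_tool --commands '[[[0, 0, 0], [0, 0, 0], 0.5], [[0.0, 0, 0], [0, 0, 0], 0.5], [[0.0, 0, 0], [0, 0, 0], 0.5], [[0.0, 0, 0], [0, 0, 0], 0.5], [[0.02, 0, 0], [0, 0, 0], 0.5], [[0.04, 0, 0], [0, 0, 0], 0.5], [[0.06, 0, 0], [0, 0, 0], 0.5], [[0.08, 0, 0], [0, 0, 0], 0.5], [[0.08, 0, 0], [0, 0, 0], 0.5], [[0.08, 0, 0], [0, 0, 0], 0.5]]'

```text
t: 22.85
tcp_pos: [601.6, 74.2, 162.3]
orientation: [0.02, 0.707, -0.02, 0.707]
wrist_force: [-0.3, 0.0, 0.3]
gripper_width: 0.502
```

```bash
python3 - <<'E'
from h import *
st()
plan((601,74.4,110),86.7)
b=cap("side"); save("yel.png",b["img"][130:260,240:370],4)
E
```

```text
{'t': 22.85, 'tcp_pos': [601.608, 74.199, 162.314], 'orientation': [0.02, 0.707, -0.02, 0.707], 'wrist_force': [-0.291, 0.014, 0.266], 'gripper_width': 0.502, 'joint_positions': [0.067, 0.106, 1.356, -0.0, 1.679, -1.446]}
shift [0.0523, 0.0002, -0.0007] turn [-0.0001, 0.0007, -0.0001]
```

View pics/yel.png

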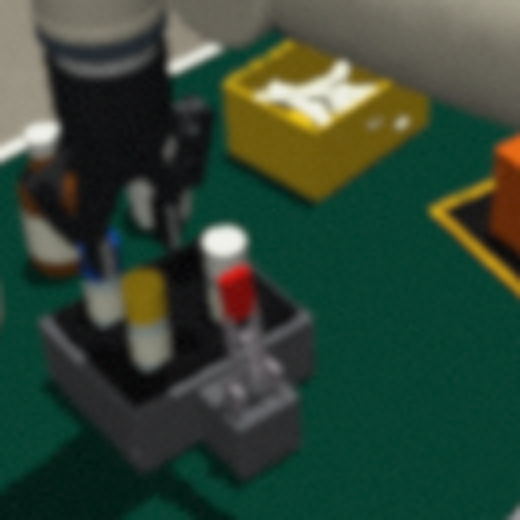

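Call:
drive_tool --commands '[[[0.015, 0, 0], [0, 0, 0], 0.5], [[0.03, 0, 0], [0, 0, 0], 0.5], [[0.045, 0, 0], [0, 0, 0], 0.5], [[0.0515, 0, 0], [0, 0, 0], 0.5], [[0.0515, 0, 0], [0, 0, 0], 0.2], [[0.0515, 0, 0], [0, 0, 0], 0.2], [[0.0515, 0, 0], [0, 0, 0], 0.2], [[0.0515, 0, 0], [0, 0, 0], 0.2], [[0.0515, 0, 0], [0, 0, 0], 0.2], [[0.0515, 0, 0], [0, 0, 0], 0.2]]'

```text
t: 24.15
tcp_pos: [601.4, 74.1, 110.3]
orientation: [0.02, 0.707, -0.02, 0.707]
wrist_force: [-0.0, -0.3, -0.8]
gripper_width: 0.336
```

```bash
python3 - <<'E'
from h import *
st()
b=cap("side"); save("yel2.png",b["img"][130:260,240:370],4)
E
```

```text
{'t': 24.15, 'tcp_pos': [601.428, 74.144, 110.332], 'orientation': [0.02, 0.707, -0.02, 0.707], 'wrist_force': [-0.013, -0.319, -0.774], 'gripper_width': 0.336, 'joint_positions': [0.066, 0.121, 1.432, 0.0, 1.588, -1.447]}
```

View pics/yel2.png

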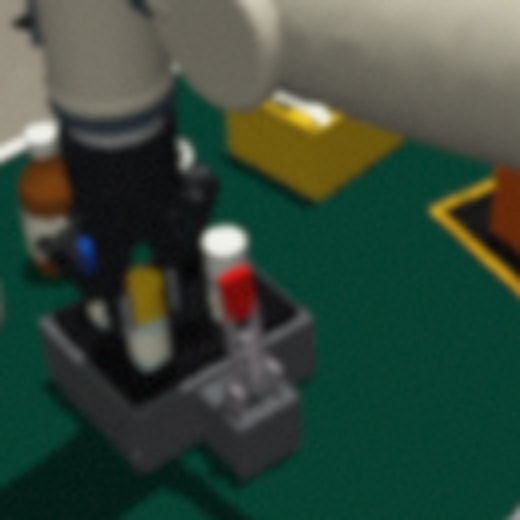

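Call:
drive_tool --commands '[[[-0.01, 0, 0], [0, 0, 0], 0.2], [[-0.03, 0, 0], [0, 0, 0], 0.2], [[-0.05, 0, 0], [0, 0, 0], 0.2], [[-0.08, 0, 0], [0, 0, 0], 0.2], [[-0.11, 0, 0], [0, 0, 0], 0.2], [[-0.135, 0.02, -0.007], [0, 0, 0], 0.2], [[-0.135, 0.05, -0.018], [0, 0, 0], 0.2], [[-0.135, 0.085, -0.03], [0, 0, 0], 0.2], [[-0.135, 0.12, -0.042], [0, 0, 0], 0.2], [[-0.135, 0.155, -0.055], [0, 0, 0], 0.2]]'

```text
t: 25.45
tcp_pos: [555.3, 233.2, 247.4]
orientation: [0.021, 0.706, -0.02, 0.708]
wrist_force: [-1.0, -0.1, -1.3]
gripper_width: 0.329
```

Call:
drive_tool --commands '[[[0, 0.04, -0.015], [0, 0, 0], 0.2], [[0, 0.07, -0.025], [0, 0, 0], 0.2], [[0, 0.09, -0.032], [0, 0, 0], 0.2], [[0, 0.094, -0.0325], [0, 0, 0], 0.2], [[0, 0.094, -0.0325], [0, 0, 0], 0.2], [[0, 0.094, -0.0325], [0, 0, 0], 0.2], [[0.02, 0.094, -0.0325], [0, 0, 0], 0.2], [[0.04, 0.094, -0.0325], [0, 0, 0], 0.2], [[0.06, 0.094, -0.0325], [0, 0, 0], 0.2], [[0.06, 0.094, -0.0325], [0, 0, 0], 0.2]]'

```text
t: 26.7
tcp_pos: [527.6, 327.0, 182.1]
orientation: [0.02, 0.708, -0.021, 0.705]
wrist_force: [-1.2, 0.3, -0.9]
gripper_width: 0.332
```

```bash
python3 - <<'E'
from h import *
s=st(); plan((528.5,328.1,175),86.85)
b=cap("side"); a=cap("top")
save("rk.png",np.hstack([b["img"][200:390,170:320],a["img"][120:310,170:320]]),2.6)
for n,p in(("top",a),("side",b)):
    c=cloud(p); m=masks(p["img"]); T=s["tcp_pos"]
    k=(np.hypot(c[...,0]-T[0],c[...,1]-T[1])<40)&(c[...,2]>80)&(c[...,2]<210)&m["yellow"]; P=c[k]
    if len(P): print(n,len(P),np.mean(P,0).round(1),rect(P),P[:,2].max())
    w=m["white"]&(abs(c[...,2]-62)<7)&(c[...,1]>200)&(c[...,1]<420)&(c[...,0]>330)&(c[...,0]<680); print("rack",rect(c[w]))
E
```

```text
{'t': 26.7, 'tcp_pos': [527.587, 327.003, 182.145], 'orientation': [0.02, 0.708, -0.021, 0.705], 'wrist_force': [-1.167, 0.286, -0.931], 'gripper_width': 0.332, 'joint_positions': [0.5, 0.147, 1.276, -0.0, 1.723, -1.013]}
shift [0.0071, 0.0012, 0.0009] turn [-0.0032, -0.0042, 0.0027]
top 1 [518.4 313.3 190.9] (array([518.4, 313.3]), array([0., 0.]), 0.0) 190.9097745832653
rack (array([523.9, 325.1]), array([ 71.7, 204.3]), 87.11)
side 213 [521.1 329.4 198. ] (array([524.5, 328.3]), array([30.1, 28.4]), 64.61) 209.2906763343617
rack (array([500.1, 332.6]), array([ 70.5, 252. ]), 86.94)
```

View pics/rk.png

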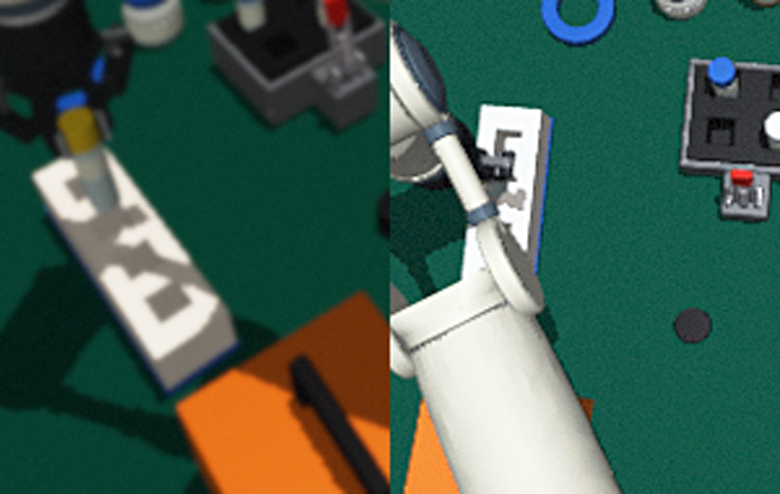

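Call:
drive_tool --commands '[[[0, 0.002, 0.002], [0, 0, 0], 0.2], [[0, 0.002, 0.002], [0, 0, 0], 0.2], [[0.01, 0.002, 0.002], [0, 0, 0], 0.2], [[0.018, 0.002, 0.002], [0, 0, 0], 0.2], [[0.022, 0.002, 0.002], [0, 0, 0], 0.2], [[0.026, 0.002, 0.002], [0, 0, 0], 0.2], [[0.029, 0.002, 0.002], [0, 0, 0], 0.2], [[0.032, 0.002, 0.002], [0, 0, 0], 0.2], [[0.032, 0.002, 0.002], [0, 0, 0], 0.2], [[0.032, 0.002, 0.002], [0, 0, 0], 0.2]]'

```text
t: 28.05
tcp_pos: [530.5, 329.7, 153.4]
orientation: [0.02, 0.707, -0.02, 0.707]
wrist_force: [-0.1, 0.6, -0.4]
gripper_width: 0.337
```

Call:
drive_tool --commands '[[[0.004, 0, 0], [0, 0, 0], 0.2], [[0.008, 0, 0], [0, 0, 0], 0.2], [[0.012, 0, 0], [0, 0, 0], 0.2], [[0.016, 0, 0], [0, 0, 0], 0.2], [[0.02, 0, 0], [0, 0, 0], 0.2], [[0.02, 0, 0], [0, 0, 0], 0.2], [[0.02, 0, 0], [0, 0, 0], 0.2], [[0.02, 0, 0], [0, 0, 0], 0.2], [[0.02, 0, 0], [0, 0, 0], 0.2], [[0.02, 0, 0], [0, 0, 0], 0.2]]'

```text
t: 29.3
tcp_pos: [530.5, 329.6, 133.2]
orientation: [0.02, 0.707, -0.02, 0.707]
wrist_force: [-1.6, 0.5, -2.2]
gripper_width: 0.332
```

Call:
drive_tool --commands '[[[0.004, 0, -0.0005], [0, 0, 0], 0.2], [[0.008, 0, -0.0005], [0, 0, 0], 0.2], [[0.012, 0, -0.0005], [0, 0, 0], 0.2], [[0.016, 0, -0.0005], [0, 0, 0], 0.2], [[0.019, 0, -0.0005], [0, 0, 0], 0.2], [[0.022, 0, -0.0005], [0, 0, 0], 0.2], [[0.0235, 0, -0.0005], [0, 0, 0], 0.2], [[0.0235, 0, -0.0005], [0, 0, 0], 0.2], [[0.0235, 0, -0.0005], [0, 0, 0], 0.2], [[0.0235, 0, -0.0005], [0, 0, 0], 0.2]]'

```text
t: 30.55
tcp_pos: [530.0, 329.6, 109.6]
orientation: [0.02, 0.707, -0.021, 0.707]
wrist_force: [-0.9, 0.6, -2.1]
gripper_width: 0.332
```

Call:
drive_tool --commands '[[[0.001, 0, 0], [0, 0, 0], 0.2], [[0.002, 0, 0], [0, 0, 0], 0.2], [[0.002, 0, 0], [0, 0, 0], 0.2], [[0.002, 0, 0], [0, 0, 0], 0.2], [[0.002, 0, 0], [0, 0, 0], 0.2], [[0.002, 0, 0], [0, 0, 0], 0.5], [[0.002, 0, 0], [0, 0, 0], 0.5], [[0.002, 0, 0], [0, 0, 0], 0.5], [[0.002, 0, 0], [0, 0, 0], 0.5], [[0.002, 0, 0], [0, 0, 0], 0.5]]'

```text
t: 31.8
tcp_pos: [530.1, 329.7, 107.7]
orientation: [0.02, 0.707, -0.02, 0.707]
wrist_force: [-0.4, -0.7, 0.5]
gripper_width: 0.499
```

Call:
drive_tool --commands '[[[-0.03, 0, 0], [0, 0, 0], 0.5], [[-0.08, 0, 0], [0, 0, 0], 0.5], [[-0.135, 0, 0], [0, 0, 0], 0.5], [[-0.135, -0.05, 0.03], [0, 0, 0], 0.5], [[-0.135, -0.1, 0.06], [0, 0, 0], 0.5], [[-0.135, -0.15, 0.09], [0, 0, 0], 0.5], [[-0.135, -0.2, 0.12], [0, 0, 0], 0.5], [[-0.135, -0.25, 0.14], [0, 0, 0], 0.5], [[-0.135, -0.25, 0.14], [0, 0, 0], 0.5], [[-0.135, -0.25, 0.14], [0, 0, 0], 0.5]]'

```text
t: 33.05
tcp_pos: [655.3, 72.3, 242.7]
orientation: [0.021, 0.707, -0.02, 0.707]
wrist_force: [0.8, 1.0, 0.5]
gripper_width: 0.503
```

```bash
cat >> h.py <<'E'
def tubesat(P,names=("top","side"),r=26,zr=(110,150)):
    """mean of the two cameras for tube cap near P"""
    for n in names:
        p=cap(n); c=cloud(p)
        for e in P:
            k=(np.hypot(c[...,0]-e[0],c[...,1]-e[1])<r)&(c[...,2]>zr[0])&(c[...,2]<zr[1]); Q=c[k]
            if len(Q)>8: print(n,e,len(Q),np.round(cv2.minEnclosingCircle(Q[:,:2].astype(np.float32))[0],1),"z",np.percentile(Q[:,2],[50,95]).round(1),p["img"][k].mean(0).round(0))
            else: print(n,e,len(Q))
E
python3 - <<'E'
from h import *
s=st(); plan((658.9,70.6,110),86.7); tubesat([(530,329.6)])
E
```

```text
{'t': 33.05, 'tcp_pos': [655.297, 72.273, 242.695], 'orientation': [0.021, 0.707, -0.02, 0.707], 'wrist_force': [0.827, 1.029, 0.503], 'gripper_width': 0.503, 'joint_positions': [0.058, 0.256, 1.047, 0.001, 1.84, -1.455]}
shift [0.1327, -0.0015, 0.0037] turn [-0.0005, -0.0003, -0.0006]
top (530, 329.6) 102 [530.2 325.8] z [131.3 136.1] [218. 206.  71.]
side (530, 329.6) 178 [529.2 332.1] z [130.  132.4] [186. 162.  44.]
```

Call:
drive_tool --commands '[[[0.03, -0.001, 0.004], [0, 0, 0], 0.5], [[0.07, -0.001, 0.004], [0, 0, 0], 0.5], [[0.1, -0.001, 0.004], [0, 0, 0], 0.5], [[0.132, -0.001, 0.004], [0, 0, 0], 0.5], [[0.132, -0.001, 0.004], [0, 0, 0], 0.5], [[0.132, -0.001, 0.004], [0, 0, 0], 0.2], [[0.132, -0.001, 0.004], [0, 0, 0], 0.2], [[0.132, -0.001, 0.004], [0, 0, 0], 0.2], [[0.132, -0.001, 0.004], [0, 0, 0], 0.2], [[0.132, -0.001, 0.004], [0, 0, 0], 0.2]]'

```text
t: 34.4
tcp_pos: [659.8, 70.8, 112.0]
orientation: [0.021, 0.706, -0.02, 0.707]
wrist_force: [-0.4, 0.9, 4.1]
gripper_width: 0.334
```

Call:
drive_tool --commands '[[[-0.01, 0, 0], [0, 0, 0], 0.2], [[-0.03, 0, 0], [0, 0, 0], 0.2], [[-0.05, 0, 0], [0, 0, 0], 0.2], [[-0.08, 0, 0], [0, 0, 0], 0.2], [[-0.11, 0, 0], [0, 0, 0], 0.2], [[-0.135, 0.02, -0.007], [0, 0, 0], 0.2], [[-0.135, 0.05, -0.018], [0, 0, 0], 0.2], [[-0.135, 0.085, -0.03], [0, 0, 0], 0.2], [[-0.135, 0.12, -0.043], [0, 0, 0], 0.2], [[-0.135, 0.155, -0.056], [0, 0, 0], 0.2]]'

```text
t: 35.65
tcp_pos: [612.1, 229.9, 247.7]
orientation: [0.021, 0.706, -0.02, 0.707]
wrist_force: [-0.4, -0.6, -0.6]
gripper_width: 0.332
```

Call:
drive_tool --commands '[[[0, 0.04, -0.015], [0, 0, 0], 0.2], [[0, 0.07, -0.025], [0, 0, 0], 0.2], [[0, 0.09, -0.032], [0, 0, 0], 0.2], [[0, 0.095, -0.034], [0, 0, 0], 0.2], [[0, 0.095, -0.034], [0, 0, 0], 0.2], [[0, 0.095, -0.034], [0, 0, 0], 0.2], [[0.02, 0.095, -0.034], [0, 0, 0], 0.2], [[0.04, 0.095, -0.034], [0, 0, 0], 0.2], [[0.06, 0.095, -0.034], [0, 0, 0], 0.2], [[0.06, 0.095, -0.034], [0, 0, 0], 0.2]]'

```text
t: 36.9
tcp_pos: [583.3, 324.6, 183.1]
orientation: [0.02, 0.708, -0.021, 0.705]
wrist_force: [0.1, -0.4, -1.3]
gripper_width: 0.333
```

```bash
python3 - <<'E'
from h import *
st(); plan((584.5,325.9,155),86.7)
E
```

```text
{'t': 36.9, 'tcp_pos': [583.34, 324.561, 183.051], 'orientation': [0.02, 0.708, -0.021, 0.705], 'wrist_force': [0.063, -0.405, -1.272], 'gripper_width': 0.333, 'joint_positions': [0.457, 0.275, 1.129, -0.0, 1.742, -1.055]}
shift [0.028, 0.0015, 0.0012] turn [-0.0011, -0.0038, 0.0023]
```

Call:
drive_tool --commands '[[[0, 0.0005, 0.0005], [0, 0, 0], 0.2], [[0, 0.0005, 0.0005], [0, 0, 0], 0.2], [[0.01, 0.0005, 0.0005], [0, 0, 0], 0.2], [[0.018, 0.0005, 0.0005], [0, 0, 0], 0.2], [[0.022, 0.0005, 0.0005], [0, 0, 0], 0.2], [[0.026, 0.0005, 0.0005], [0, 0, 0], 0.2], [[0.03, 0.0005, 0.0005], [0, 0, 0], 0.2], [[0.034, 0.0005, 0.0005], [0, 0, 0], 0.2], [[0.038, 0.0005, 0.0005], [0, 0, 0], 0.2], [[0.038, 0.0005, 0.0005], [0, 0, 0], 0.2]]'

```text
t: 38.15
tcp_pos: [584.3, 326.0, 147.2]
orientation: [0.02, 0.707, -0.021, 0.707]
wrist_force: [0.5, -0.2, -1.1]
gripper_width: 0.333
```

Call:
drive_tool --commands '[[[0.006, 0, 0], [0, 0, 0], 0.2], [[0.012, 0, 0], [0, 0, 0], 0.2], [[0.018, 0, 0], [0, 0, 0], 0.2], [[0.024, 0, 0], [0, 0, 0], 0.2], [[0.028, 0, 0], [0, 0, 0], 0.2], [[0.032, 0, 0], [0, 0, 0], 0.2], [[0.035, 0, 0], [0, 0, 0], 0.2], [[0.037, 0, 0], [0, 0, 0], 0.2], [[0.037, 0, 0], [0, 0, 0], 0.2], [[0.037, 0, 0], [0, 0, 0], 0.2]]'

```text
t: 39.4
tcp_pos: [584.7, 326.1, 111.9]
orientation: [0.021, 0.706, -0.02, 0.707]
wrist_force: [-0.9, -1.1, 5.5]
gripper_width: 0.333
```

Call:
drive_tool --commands '[[[0, 0, 0], [0, 0, 0], 0.5], [[0, 0, 0], [0, 0, 0], 0.5], [[0, 0, 0], [0, 0, 0], 0.5], [[0, 0, 0], [0, 0, 0], 0.5], [[-0.04, 0, 0], [0, 0, 0], 0.5], [[-0.09, 0, 0], [0, 0, 0], 0.5], [[-0.132, 0, 0], [0, 0, 0], 0.5], [[-0.132, -0.05, 0.005], [0, 0, 0], 0.5], [[-0.132, -0.1, 0.01], [0, 0, 0], 0.5], [[-0.132, -0.155, 0.015], [0, 0, 0], 0.5]]'

```text
t: 40.65
tcp_pos: [590.3, 169.3, 242.7]
orientation: [0.02, 0.707, -0.02, 0.707]
wrist_force: [0.0, -0.3, 0.1]
gripper_width: 0.501
```

Call:
drive_tool --commands '[[[0, -0.05, 0.004], [0, 0, 0], 0.5], [[0, -0.1, 0.01], [0, 0, 0], 0.5], [[0, -0.14, 0.013], [0, 0, 0], 0.5], [[0, -0.165, 0.015], [0, 0, 0], 0.5], [[0, -0.165, 0.015], [0, 0, 0], 0.5], [[0, -0.165, 0.015], [0, 0, 0], 0.5], [[0.02, -0.165, 0.015], [0, 0, 0], 0.5], [[0.05, -0.165, 0.015], [0, 0, 0], 0.5], [[0.08, -0.165, 0.015], [0, 0, 0], 0.5], [[0.08, -0.165, 0.015], [0, 0, 0], 0.5]]'

```text
t: 41.9
tcp_pos: [594.4, 6.2, 159.6]
orientation: [0.02, 0.709, -0.02, 0.705]
wrist_force: [0.4, 0.1, 0.1]
gripper_width: 0.498
```

```bash
python3 - <<'E'
from h import *
st(); plan((596,4.6,112),86.7); tubesat([(530,329.6),(584.7,326)],names=("side",)); p=cap("side"); 
E
```

```text
{'t': 41.9, 'tcp_pos': [594.446, 6.217, 159.603], 'orientation': [0.02, 0.709, -0.02, 0.705], 'wrist_force': [0.444, 0.134, 0.051], 'gripper_width': 0.498, 'joint_positions': [-0.047, 0.081, 1.388, 0.0, 1.679, -1.562]}
shift [0.0476, -0.0015, 0.0019] turn [0.0015, -0.0059, -0.0002]
side (530, 329.6) 179 [528.7 332.9] z [129.6 132.8] [184. 160.  40.]
side (584.7, 326) 164 [582.9 328.3] z [129.4 132.6] [ 21.  63. 132.]
```

Call:
drive_tool --commands '[[[0.01, -0.001, 0.001], [0, 0, 0], 0.5], [[0.025, -0.001, 0.001], [0, 0, 0], 0.5], [[0.04, -0.001, 0.001], [0, 0, 0], 0.5], [[0.047, -0.001, 0.001], [0, 0, 0], 0.5], [[0.047, -0.001, 0.001], [0, 0, 0], 0.5], [[0.047, -0.001, 0.001], [0, 0, 0], 0.2], [[0.047, -0.001, 0.001], [0, 0, 0], 0.2], [[0.047, -0.001, 0.001], [0, 0, 0], 0.2], [[0.047, -0.001, 0.001], [0, 0, 0], 0.2], [[0.047, -0.001, 0.001], [0, 0, 0], 0.2]]'

```text
t: 43.25
tcp_pos: [597.1, 3.8, 116.3]
orientation: [0.02, 0.706, -0.02, 0.707]
wrist_force: [0.5, -0.2, 3.6]
gripper_width: 0.332
```

Call:
drive_tool --commands '[[[-0.01, 0, 0], [0, 0, 0], 0.2], [[-0.03, 0, 0], [0, 0, 0], 0.2], [[-0.05, 0, 0], [0, 0, 0], 0.2], [[-0.08, 0, 0], [0, 0, 0], 0.2], [[-0.11, 0, 0], [0, 0, 0], 0.2], [[-0.135, 0.02, -0.009], [0, 0, 0], 0.2], [[-0.135, 0.055, -0.025], [0, 0, 0], 0.2], [[-0.135, 0.095, -0.042], [0, 0, 0], 0.2], [[-0.135, 0.135, -0.06], [0, 0, 0], 0.2], [[-0.135, 0.175, -0.077], [0, 0, 0], 0.2]]'

```text
t: 44.5
tcp_pos: [529.6, 184.2, 252.8]
orientation: [0.021, 0.706, -0.02, 0.708]
wrist_force: [0.0, 1.2, -0.9]
gripper_width: 0.331
```

Call:
drive_tool --commands '[[[0, 0.04, -0.018], [0, 0, 0], 0.2], [[0, 0.08, -0.036], [0, 0, 0], 0.2], [[0, 0.12, -0.054], [0, 0, 0], 0.2], [[0, 0.14, -0.062], [0, 0, 0], 0.2], [[0, 0.1455, -0.0645], [0, 0, 0], 0.2], [[0, 0.1455, -0.0645], [0, 0, 0], 0.2], [[0, 0.1455, -0.0645], [0, 0, 0], 0.2], [[0.02, 0.1455, -0.0645], [0, 0, 0], 0.2], [[0.05, 0.1455, -0.0645], [0, 0, 0], 0.2], [[0.06, 0.1455, -0.0645], [0, 0, 0], 0.2]]'

```text
t: 45.75
tcp_pos: [473.9, 330.5, 188.5]
orientation: [0.02, 0.708, -0.022, 0.706]
wrist_force: [0.2, -0.3, -0.6]
gripper_width: 0.33
```

```bash
python3 - <<'E'
from h import *
st(); plan((474.5,331.8,155),86.7)
E
```

```text
{'t': 45.75, 'tcp_pos': [473.887, 330.543, 188.533], 'orientation': [0.02, 0.708, -0.022, 0.706], 'wrist_force': [0.208, -0.29, -0.589], 'gripper_width': 0.33, 'joint_positions': [0.55, 0.03, 1.389, -0.0, 1.726, -0.961]}
shift [0.0335, 0.0014, 0.0006] turn [-0.0017, -0.0028, 0.0022]
```

Call:
drive_tool --commands '[[[0, 0.0007, 0], [0, 0, 0], 0.2], [[0, 0.0007, 0], [0, 0, 0], 0.2], [[0.01, 0.0007, 0], [0, 0, 0], 0.2], [[0.018, 0.0007, 0], [0, 0, 0], 0.2], [[0.023, 0.0007, 0], [0, 0, 0], 0.2], [[0.028, 0.0007, 0], [0, 0, 0], 0.2], [[0.032, 0.0007, 0], [0, 0, 0], 0.2], [[0.036, 0.0007, 0], [0, 0, 0], 0.2], [[0.04, 0.0007, 0], [0, 0, 0], 0.2], [[0.04, 0.0007, 0], [0, 0, 0], 0.2]]'

```text
t: 47.0
tcp_pos: [474.0, 332.5, 150.4]
orientation: [0.02, 0.707, -0.021, 0.707]
wrist_force: [-0.5, 0.1, -0.2]
gripper_width: 0.327
```

Call:
drive_tool --commands '[[[0.006, -0.0005, 0.0003], [0, 0, 0], 0.2], [[0.012, -0.0005, 0.0003], [0, 0, 0], 0.2], [[0.018, -0.0005, 0.0003], [0, 0, 0], 0.2], [[0.024, -0.0005, 0.0003], [0, 0, 0], 0.2], [[0.028, -0.0005, 0.0003], [0, 0, 0], 0.2], [[0.032, -0.0005, 0.0003], [0, 0, 0], 0.2], [[0.035, -0.0005, 0.0003], [0, 0, 0], 0.2], [[0.036, -0.0005, 0.0003], [0, 0, 0], 0.2], [[0.036, -0.0005, 0.0003], [0, 0, 0], 0.2], [[0.036, -0.0005, 0.0003], [0, 0, 0], 0.2]]'

```text
t: 48.25
tcp_pos: [474.8, 332.1, 116.4]
orientation: [0.021, 0.706, -0.02, 0.707]
wrist_force: [-2.1, -0.5, 4.6]
gripper_width: 0.332
```

Call:
drive_tool --commands '[[[0, 0, 0], [0, 0, 0], 0.5], [[0, 0, 0], [0, 0, 0], 0.5], [[0, 0, 0], [0, 0, 0], 0.5], [[0, 0, 0], [0, 0, 0], 0.5], [[-0.04, 0, 0], [0, 0, 0], 0.5], [[-0.09, 0, 0], [0, 0, 0], 0.5], [[-0.14, 0, 0], [0, 0, 0], 0.5], [[-0.16, -0.05, 0], [0, 0, 0], 0.5], [[-0.16, -0.1, 0.0], [0, 0, 0], 0.5], [[-0.16, -0.15, 0.0], [0, 0, 0], 0.5]]'

```text
t: 49.5
tcp_pos: [465.6, 181.1, 275.2]
orientation: [0.02, 0.706, -0.02, 0.707]
wrist_force: [0.9, -1.0, -0.1]
gripper_width: 0.504
```

```bash
python3 - <<'E'
from h import *
st(); tubesat([(530,329.6),(584.7,326),(474.8,332)])
for n in("top","side"):
    p=cap(n); c=cloud(p); m=masks(p["img"]); np.savez(n+"3.npz",c=c,img=p["img"])
    P=pts(c,(350,680),(-480,-170),(80,105),m["orange"]); print(n,"lid",len(P),rect(P))
    P=pts(c,(350,680),(-480,-170),(112,140),m["black"]); print(n,"handle",len(P),rect(P),np.median(P,0))
    save(n+"3.png",p["img"],1.25)
E
```

```text
{'t': 49.5, 'tcp_pos': [465.606, 181.08, 275.2], 'orientation': [0.02, 0.706, -0.02, 0.707], 'wrist_force': [0.906, -0.959, -0.083], 'gripper_width': 0.504, 'joint_positions': [0.303, -0.17, 1.427, -0.0, 1.884, -1.211]}
top (530, 329.6) 0
top (584.7, 326) 0
top (474.8, 332) 5
side (530, 329.6) 178 [528.9 333. ] z [130.  132.6] [184. 160.  39.]
side (584.7, 326) 165 [583.8 327.5] z [129.8 132.4] [ 21.  63. 131.]
side (474.8, 332) 191 [473.6 335.1] z [129.8 132.4] [174. 175. 168.]
top lid 2157 (array([ 504.5, -334. ]), array([161.1, 130.5]), 86.33)
top handle 78 (array([ 503.1, -331.9]), array([87.3,  9. ]), 86.71) [ 502.22938113 -333.69142367  130.25528017]
side lid 479 (array([ 507.3, -281.4]), array([ 73.4, 132.7]), 88.74)
side handle 0 (array([0., 0.]), array([0., 0.]), 0.0) [nan nan nan]
  return _methods._mean(a, axis=axis, dtype=dtype,
  ret = um.true_divide(
```

View pics/top3.png

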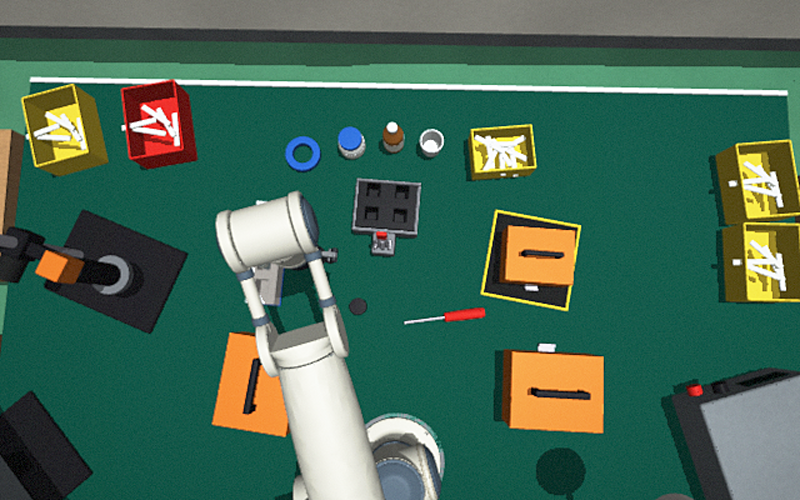

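```bash
python3 - <<'E'
from h import *
plan((502.8,-330.2,250),-3.3)
E
```

```text
shift [0.0248, -0.5089, 0.0674] turn [1.5688, -0.0, -0.0011]
```

Call:
drive_tool --commands '[[[0, -0.045, 0.006], [0.157, 0, 0], 0.5], [[0, -0.09, 0.013], [0.314, 0, 0], 0.5], [[0, -0.145, 0.02], [0.471, 0, 0], 0.5], [[0, -0.2, 0.027], [0.628, 0, 0], 0.5], [[0, -0.255, 0.034], [0.785, 0, 0], 0.5], [[0, -0.31, 0.041], [0.942, 0, 0], 0.5], [[0, -0.365, 0.048], [1.1, 0, 0], 0.5], [[0.01, -0.42, 0.055], [1.257, 0, 0], 0.5], [[0.02, -0.47, 0.062], [1.413, 0, 0], 0.5], [[0.025, -0.509, 0.067], [1.569, 0, 0], 0.5]]'

```text
t: 50.95
tcp_pos: [504.1, -330.6, 248.1]
orientation: [0.515, 0.485, -0.515, 0.484]
wrist_force: [-0.4, -0.3, -0.7]
gripper_width: 0.5
```

Call:
drive_tool --commands '[[[0, 0, 0], [0, 0, 0], 0.5], [[0, 0, 0], [0, 0, 0], 0.5], [[0, 0, 0], [0, 0, 0], 0.5], [[0.03, 0, 0], [0, 0, 0], 0.5], [[0.06, 0, 0], [0, 0, 0], 0.5], [[0.08, 0, 0], [0, 0, 0], 0.5], [[0.08, 0, 0], [0, 0, 0], 0.5], [[0.08, 0, 0], [0, 0, 0], 0.5], [[0.08, 0, 0], [0, 0, 0], 0.5], [[0.08, 0, 0], [0, 0, 0], 0.5]]'

```text
t: 52.2
tcp_pos: [503.5, -329.9, 170.9]
orientation: [0.514, 0.485, -0.514, 0.486]
wrist_force: [0.0, -0.0, -0.3]
gripper_width: 0.497
```

```bash
python3 - <<'E'
from h import *
s=st(); plan((502.9,-330.2,117),-3.3)
a=cap("top"); c=cloud(a); m=masks(a["img"])
P=pts(c,(350,680),(-480,-170),(80,107),m["orange"]); print("lid",len(P),rect(P))
E
```

```text
{'t': 52.2, 'tcp_pos': [503.543, -329.937, 170.88], 'orientation': [0.514, 0.485, -0.514, 0.486], 'wrist_force': [0.049, -0.023, -0.315], 'gripper_width': 0.497, 'joint_positions': [-0.637, 0.092, 1.356, 0.0, 1.692, -0.58]}
shift [0.0539, -0.0007, 0.0002] turn [0.0015, 0.0009, -0.0014]
lid 1146 (array([ 504.3, -333.4]), array([159.6, 129.3]), 86.48)
```

Call:
drive_tool --commands '[[[0.015, -0.0005, 0], [0, 0, 0], 0.5], [[0.03, -0.0005, 0], [0, 0, 0], 0.5], [[0.045, -0.0005, 0], [0, 0, 0], 0.5], [[0.053, -0.0005, 0], [0, 0, 0], 0.5], [[0.053, -0.0005, 0], [0, 0, 0], 0.5], [[0.053, -0.0005, 0], [0, 0, 0], 0.0], [[0.053, -0.0005, 0], [0, 0, 0], 0.0], [[0.053, -0.0005, 0], [0, 0, 0], 0.0], [[0.053, -0.0005, 0], [0, 0, 0], 0.0], [[0.053, -0.0005, 0], [0, 0, 0], 0.0]]'

```text
t: 53.5
tcp_pos: [503.4, -329.9, 117.8]
orientation: [0.514, 0.485, -0.514, 0.487]
wrist_force: [3.2, -1.0, 3.2]
gripper_width: 0.124
```

Call:
drive_tool --commands '[[[0, 0, 0], [0, 0, 0], 0], [[0, 0, 0], [0, 0, 0], 0], [[-0.005, 0, 0], [0, 0, 0], 0], [[-0.02, 0, 0], [0, 0, 0], 0], [[-0.04, 0, 0], [0, 0, 0], 0], [[-0.07, 0, 0], [0, 0, 0], 0], [[-0.1, 0, 0], [0, 0, 0], 0], [[-0.13, 0, 0], [0, 0, 0], 0], [[-0.155, 0, 0], [0, 0, 0], 0], [[-0.155, 0, 0], [0, 0, 0], 0]]'

```text
t: 54.75
tcp_pos: [503.3, -330.1, 275.8]
orientation: [0.514, 0.484, -0.513, 0.488]
wrist_force: [0.6, -0.9, -4.2]
gripper_width: 0.124
```

```bash
python3 - <<'E'
from h import *
s=st(); plan((628,38.3,275),-3.3)
E
```

```text
{'t': 54.75, 'tcp_pos': [503.253, -330.12, 275.808], 'orientation': [0.514, 0.484, -0.513, 0.488], 'wrist_force': [0.582, -0.922, -4.236], 'gripper_width': 0.124, 'joint_positions': [-0.637, 0.101, 1.161, -0.0, 1.874, -0.581]}
shift [0.0001, 0.1039, -0.3748] turn [0.0014, 0.0034, -0.005]
```

Call:
drive_tool --commands '[[[0, 0.005, -0.02], [0, 0, 0], 0], [[0, 0.015, -0.06], [0, 0, 0], 0], [[0, 0.028, -0.105], [0, 0, 0], 0], [[0, 0.042, -0.15], [0, 0, 0], 0], [[0, 0.056, -0.2], [0, 0, 0], 0], [[0, 0.07, -0.25], [0, 0, 0], 0], [[0, 0.083, -0.3], [0, 0, 0], 0], [[0, 0.095, -0.345], [0, 0, 0], 0], [[0, 0.104, -0.37], [0, 0, 0], 0], [[0, 0.104, -0.375], [0, 0, 0], 0]]'

```text
t: 56.0
tcp_pos: [627.2, 41.8, 269.8]
orientation: [-0.512, -0.488, 0.514, -0.486]
wrist_force: [-0.8, -0.4, -4.1]
gripper_width: 0.126
```

Call:
drive_tool --commands '[[[0, 0, 0], [0, 0, 0], 0], [[0, 0, 0], [0, 0, 0], 0], [[0.01, 0, 0], [0, 0, 0], 0], [[0.025, 0, 0], [0, 0, 0], 0], [[0.04, 0, 0], [0, 0, 0], 0], [[0.055, 0, 0], [0, 0, 0], 0], [[0.067, 0, 0], [0, 0, 0], 0], [[0.075, 0, 0], [0, 0, 0], 0], [[0.075, 0, 0], [0, 0, 0], 0], [[0.075, 0, 0], [0, 0, 0], 0]]'

```text
t: 57.25
tcp_pos: [627.8, 39.4, 204.4]
orientation: [0.516, 0.484, -0.511, 0.488]
wrist_force: [-8.4, 1.1, 21.8]
gripper_width: 0.125
```

```bash
python3 - <<'E'
from h import *
s=st(); plan((619.2,38.7,190),-3.3)
b=cap("side"); save("ret.png",b["img"][120:270,230:380],4)
E
```

```text
{'t': 57.25, 'tcp_pos': [627.764, 39.368, 204.402], 'orientation': [0.516, 0.484, -0.511, 0.488], 'wrist_force': [-8.354, 1.106, 21.754], 'gripper_width': 0.125, 'joint_positions': [0.008, 0.158, 1.225, 0.0, 1.75, 0.064]}
shift [0.0143, -0.0086, 0.0012] turn [0.0021, -0.0009, -0.008]
```

View pics/ret.png

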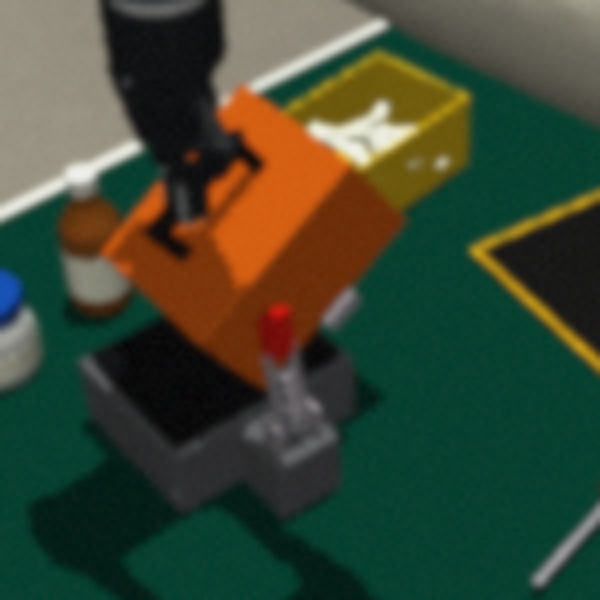

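The lid has pivoted in the pads about the jaw axis: its handle is sloping and its keeper is at (340,310). I lift it clear and measure the tilt.

Call:
drive_tool --commands '[[[-0.01, 0.002, 0], [0, 0, 0], 0], [[-0.02, 0.004, 0], [0, 0, 0], 0], [[-0.03, 0.004, 0], [0, 0, 0], 0], [[-0.045, 0.004, 0], [0, 0, 0], 0], [[-0.06, 0.004, 0], [0, 0, 0], 0], [[-0.075, 0.004, 0], [0, 0, 0], 0], [[-0.09, 0.004, 0], [0, 0, 0], 0], [[-0.1, 0.004, 0], [0, 0, 0], 0], [[-0.1, 0.004, 0], [0, 0, 0], 0], [[-0.1, 0.004, 0], [0, 0, 0], 0]]'

```text
t: 58.55
tcp_pos: [631.5, 38.7, 296.0]
orientation: [-0.514, -0.486, 0.514, -0.486]
wrist_force: [-0.5, 1.0, -3.9]
gripper_width: 0.127
```

```bash
cat >> h.py <<'E'
def lidplanes(p,x,y,z=(-5,400),k=5):
    """orange pixels -> local normals, clustered: print main planes"""
    c=cloud(p); m=masks(p["img"])["orange"]; cs=cv2.GaussianBlur(np.nan_to_num(c).astype(np.float32),(7,7),0)
    du=cs[:,4:]-cs[:,:-4]; dv=cs[4:]-cs[:-4]
    n=np.cross(du[2:-2],dv[:,2:-2]); n/=np.linalg.norm(n,axis=-1,keepdims=True)+1e-9
    me=cv2.erode(m.astype(np.uint8),np.ones((7,7)))[2:-2,2:-2]>0
    C=c[2:-2,2:-2]; s=me&(C[...,0]>x[0])&(C[...,0]<x[1])&(C[...,1]>y[0])&(C[...,1]<y[1])&(C[...,2]>z[0])&(C[...,2]<z[1])
    N=n[s].astype(np.float32); N[N[:,2]<0]*=-1; Q=C[s]
    if len(N)<60: print("few",len(N)); return
    _,lab,cen=cv2.kmeans(N,3,None,(3,50,1e-4),5,cv2.KMEANS_PP_CENTERS)
    for i in range(3):
        q=Q[lab[:,0]==i]; 
        if len(q)<30: continue
        for _ in range(3):
            mu=q.mean(0); v=np.linalg.svd(q-mu)[2][2]; q=q[abs((q-mu)@v)<6]
        print("plane",len(q),"at",mu.round(0),"n",(v*np.sign(v[2])).round(3))
E
python3 - <<'E'
from h import *
s=st()
for n in("top","side"):
    p=cap(n); print(n); lidplanes(p,(480,760),(-120,200),(80,400)); np.savez(n+"4.npz",c=cloud(p),img=p["img"])
    c=cloud(p); m=masks(p["img"])["orange"]; P=pts(c,(480,760),(-120,200),(80,400),m); print("bounds",P.min(0).round(0),P.max(0).round(0),len(P))
E
```

```text
{'t': 58.55, 'tcp_pos': [631.471, 38.746, 296.006], 'orientation': [-0.514, -0.486, 0.514, -0.486], 'wrist_force': [-0.529, 0.985, -3.904], 'gripper_width': 0.127, 'joint_positions': [0.008, 0.202, 1.013, 0.0, 1.927, 0.063]}
top
plane 267 at [618. -75. 289.] n [-0.053 -0.638  0.768]
plane 289 at [618. -12. 294.] n [0.019 0.536 0.844]
plane 62 at [572.  13. 270.] n [-0.266  0.389  0.882]
bounds [ 559. -105.  162.] [693.  80. 380.] 2289
side
plane 955 at [600.  19. 275.] n [0.037 0.546 0.837]
plane 465 at [564.  -2. 246.] n [-0.998  0.065  0.027]
plane 102 at [564.   0. 241.] n [-0.997  0.072  0.022]
bounds [557. -92. 159.] [697.  85. 381.] 2994
```

Top plane normal is (0.04,0.55,0.84), so the lid is tilted 33° about its own x (the tool's y). I turn the tool to level it.

Call:
drive_tool --commands '[[[0, 0, 0], [0, 0.04, 0], 0], [[0, 0, 0], [0, 0.1, 0], 0], [[0, 0, 0], [0, 0.17, 0], 0], [[0, 0, 0], [0, 0.24, 0], 0], [[0, 0, 0], [0, 0.31, 0], 0], [[0, 0, 0], [0, 0.38, 0], 0], [[0, 0, 0], [0, 0.45, 0], 0], [[0, 0, 0], [0, 0.52, 0], 0], [[0, 0, 0], [0, 0.56, 0], 0], [[0, 0, 0], [0, 0.58, 0], 0]]'

```text
t: 59.9
tcp_pos: [631.4, 38.1, 295.6]
orientation: [0.639, 0.604, -0.346, 0.326]
wrist_force: [0.1, 0.4, -4.7]
gripper_width: 0.123
```

Call:
drive_tool --commands '[[[0, 0, 0], [0, 0, 0], 0], [[0, 0, 0], [0, 0, 0], 0], [[0, 0, 0], [0, 0, 0], 0], [[0, 0, 0], [0, 0, 0], 0], [[0, 0, 0], [0, 0, 0], 0], [[0, 0, 0], [0, 0, 0], 0], [[0, 0, 0], [0, 0, 0], 0], [[0, 0, 0], [0, 0, 0], 0], [[0, 0, 0], [0, 0, 0], 0], [[0, 0, 0], [0, 0, 0], 0]]'

```text
t: 61.15
tcp_pos: [631.5, 38.7, 296.8]
orientation: [0.639, 0.604, -0.345, 0.327]
wrist_force: [1.0, 0.6, -3.8]
gripper_width: 0.125
```

```bash
python3 - <<'E'
from h import *
s=st()
M=R.from_quat(s["orientation"]).as_matrix(); print(M.round(3), "grasp",(np.array(s["tcp_pos"])-8*M[:,0]).round(1))
for n in("top","side"):
    p=cap(n); print(n); lidplanes(p,(480,760),(-120,200),(80,400))
    c=cloud(p); m=masks(p["img"])["orange"]; P=pts(c,(480,760),(-120,200),(80,400),m); print("bounds",P.min(0).round(0),P.max(0).round(0),len(P))
    save(n+"5.png",p["img"][100:270,230:400],3.4)
E
```

```text
{'t': 61.15, 'tcp_pos': [631.548, 38.712, 296.784], 'orientation': [0.639, 0.604, -0.345, 0.327], 'wrist_force': [1.022, 0.554, -3.785], 'gripper_width': 0.125, 'joint_positions': [-0.278, 0.194, 1.117, 0.602, 1.908, -0.039]}
[[ 0.031  0.998 -0.047]
 [ 0.547 -0.056 -0.835]
 [-0.836  0.    -0.548]] grasp [631.3  34.3 303.5]
top
plane 751 at [613.  46. 268.] n [0.012 0.003 1.   ]
plane 69 at [593.  50. 265.] n [-0.046 -0.053  0.998]
plane 79 at [633.  85. 267.] n [-0.064 -0.112  0.992]
bounds [562. -52. 179.] [700. 108. 398.] 2071
side
plane 552 at [614.  38. 265.] n [-0.032  0.042  0.999]
plane 650 at [567.  39. 235.] n [-0.999  0.05   0.015]
plane 109 at [585.  68. 225.] n [-0.149  0.01   0.989]
bounds [559. -50. 178.] [698. 115. 328.] 3219
```

```bash
python3 - <<'E'
from h import *
for n in("top","side"):
    p=cap(n); c=cloud(p); m=masks(p["img"])
    P=pts(c,(480,760),(-120,200),(255,280),m["orange"]); print(n,rect(P),np.percentile(P[:,1],[.5,99.5]).round(1),np.percentile(P[:,0],[.5,99.5]).round(1))
    # case reference seen by the same camera
    k=(abs(c[...,2]-60)<5)&(c[...,0]>530)&(c[...,0]<710)&(c[...,1]>-70)&(c[...,1]<150)&~m["orange"]; print("case rim",k.sum(), rect(c[k]) if k.sum()>9 else "")
    P=pts(c,(480,760),(-120,200),(172,196),m["orange"]); print("rim", rect(P) if len(P)>9 else 0)
E
```

```text
top (array([631.2,  25.8]), array([159. , 130.6]), 87.05) [-50.7 105.9] [563.7 696.7]
case rim 218 (array([559.2,  41.4]), array([152.9,  57.3]), 86.17)
rim (array([566. ,  30.5]), array([132.6,   1.3]), 87.01)
side (array([629.3,  32.3]), array([160.1, 132.4]), 86.73) [-45.8 113.7] [562.5 695.4]
case rim 527 (array([608.2,  41.9]), array([161.1, 158.7]), 86.41)
rim (array([591.1,  63.3]), array([201.1, 102.1]), 49.21)
```

View pics/side5.png

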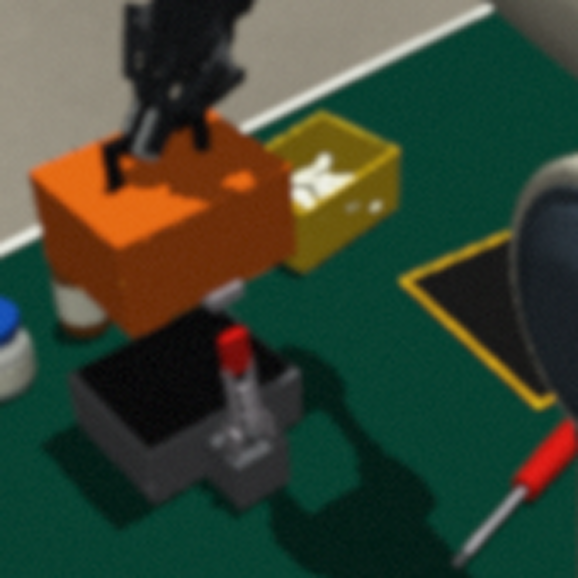

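Lid is level again, and the grip is about 5 mm off centre along the bar. I bring it over the case slowly.

Call:
drive_tool --commands '[[[0.001, -0.0005, -0.0015], [0, 0, 0], 0], [[0.0025, -0.0012, -0.004], [0, 0, 0], 0], [[0.004, -0.002, -0.006], [0, 0, 0], 0], [[0.0049, -0.0025, -0.0074], [0, 0, 0], 0], [[0.009, -0.0025, -0.0047], [0, 0, 0], 0], [[0.016, -0.0025, -0.0001], [0, 0, 0], 0], [[0.024, -0.0025, 0.0051], [0, 0, 0], 0], [[0.032, -0.0025, 0.0104], [0, 0, 0], 0], [[0.04, -0.0025, 0.0156], [0, 0, 0], 0], [[0.0467, -0.0025, 0.02], [0, 0, 0], 0]]'

```text
t: 62.6
tcp_pos: [629.5, 47.7, 245.8]
orientation: [0.639, 0.605, -0.346, 0.326]
wrist_force: [0.0, 0.6, -3.4]
gripper_width: 0.126
```

Call:
drive_tool --commands '[[[0.004, 0, 0.0026], [0, 0, 0], 0], [[0.01, 0, 0.0066], [0, 0, 0], 0], [[0.016, 0, 0.0105], [0, 0, 0], 0], [[0.022, 0, 0.0144], [0, 0, 0], 0], [[0.028, 0, 0.0183], [0, 0, 0], 0], [[0.034, 0, 0.0223], [0, 0, 0], 0], [[0.0384, 0, 0.0252], [0, 0, 0], 0], [[0.0384, 0, 0.0252], [0, 0, 0], 0], [[0.0384, 0, 0.0252], [0, 0, 0], 0], [[0.0384, 0, 0.0252], [0, 0, 0], 0]]'

```text
t: 63.85
tcp_pos: [629.7, 47.7, 201.3]
orientation: [0.639, 0.604, -0.345, 0.327]
wrist_force: [-0.4, 0.4, -4.2]
gripper_width: 0.123
```

```bash
cat >> h.py <<'E'
def lidnow(zr,names=("top","side")):
    for n in names:
        p=cap(n); c=cloud(p); m=masks(p["img"])
        P=pts(c,(480,760),(-120,200),zr,m["orange"]); print(n,rect(P),"zmed",np.median(P[:,2]).round(1)); lidplanes(p,(480,760),(-120,200),(50,400))
E
python3 - <<'E'
from h import *
s=st(); M=R.from_quat(s["orientation"]).as_matrix(); print("grasp",(np.array(s["tcp_pos"])-8*M[:,0]).round(1))
lidnow((155,185))
E
```

```text
{'t': 63.85, 'tcp_pos': [629.693, 47.66, 201.307], 'orientation': [0.639, 0.604, -0.345, 0.327], 'wrist_force': [-0.353, 0.379, -4.24], 'gripper_width': 0.123, 'joint_positions': [-0.265, 0.182, 1.299, 0.577, 1.759, -0.127]}
grasp [629.4  43.3 208. ]
top (array([629.5,  34.3]), array([159.6, 131.1]), 87.25) zmed 172.5
plane 83 at [628.  89. 172.] n [-0.024 -0.047  0.999]
plane 580 at [615.  60. 173.] n [0.014 0.002 1.   ]
plane 81 at [573.  30. 170.] n [-0.183  0.037  0.982]
side (array([615.9,  40.6]), array([161.8, 161.3]), 87.06) zmed 170.1
plane 68 at [618.  93. 152.] n [-0.225  0.003  0.974]
plane 831 at [609.  56. 170.] n [0.007 0.003 1.   ]
plane 168 at [565.  33. 148.] n [-0.985  0.138  0.106]
```

Call:
drive_tool --commands '[[[0, -0.003, 0], [0, 0, 0], 0], [[0, -0.006, 0], [0, 0, 0], 0], [[0.0002, -0.0085, -0.0003], [0, 0, 0], 0], [[0.003, -0.0085, 0.0016], [0, 0, 0], 0], [[0.006, -0.0085, 0.0036], [0, 0, 0], 0], [[0.009, -0.0085, 0.0055], [0, 0, 0], 0], [[0.011, -0.0085, 0.0068], [0, 0, 0], 0], [[0.013, -0.0085, 0.0081], [0, 0, 0], 0], [[0.013, -0.0085, 0.0081], [0, 0, 0], 0], [[0.013, -0.0085, 0.0081], [0, 0, 0], 0]]'

```text
t: 65.2
tcp_pos: [621.1, 48.5, 185.7]
orientation: [0.639, 0.604, -0.345, 0.327]
wrist_force: [-0.2, -0.1, -4.3]
gripper_width: 0.126
```

```bash
python3 - <<'E'
from h import *
s=st(); M=R.from_quat(s["orientation"]).as_matrix(); print("grasp",(np.array(s["tcp_pos"])-8*M[:,0]).round(1))
lidnow((145,170))
E
```

```text
{'t': 65.2, 'tcp_pos': [621.128, 48.517, 185.65], 'orientation': [0.639, 0.604, -0.345, 0.327], 'wrist_force': [-0.23, -0.124, -4.279], 'gripper_width': 0.126, 'joint_positions': [-0.267, 0.164, 1.347, 0.574, 1.736, -0.145]}
grasp [620.9  44.1 192.3]
top (array([621. ,  35.1]), array([160.5, 131. ]), 86.93) zmed 157.0
plane 555 at [608.  65. 157.] n [0.019 0.001 1.   ]
plane 115 at [561.  35. 156.] n [-0.206  0.002  0.979]
plane 58 at [625.  94. 156.] n [-0.028 -0.025  0.999]
side (array([611.8,  42. ]), array([160.3, 153.6]), 87.21) zmed 154.8
plane 787 at [603.  53. 155.] n [0.008 0.003 1.   ]
plane 419 at [558.  74. 123.] n [-0.998  0.051  0.021]
plane 64 at [600.  95. 128.] n [-0.338  0.033  0.941]
```

Call:
drive_tool --commands '[[[0.0015, 0, 0.001], [0, 0, 0], 0], [[0.003, 0, 0.002], [0, 0, 0], 0], [[0.0045, 0, 0.003], [0, 0, 0], 0], [[0.006, 0, 0.004], [0, 0, 0], 0], [[0.007, 0, 0.0046], [0, 0, 0], 0], [[0.0075, 0, 0.0049], [0, 0, 0], 0], [[0.0075, 0, 0.0049], [0, 0, 0], 0], [[0.0075, 0, 0.0049], [0, 0, 0], 0], [[0.0075, 0, 0.0049], [0, 0, 0], 0], [[0.0075, 0, 0.0049], [0, 0, 0], 0]]'

```text
t: 66.55
tcp_pos: [621.0, 48.5, 178.6]
orientation: [0.639, 0.604, -0.345, 0.327]
wrist_force: [-5.2, -3.3, 5.9]
gripper_width: 0.125
```

```bash
python3 - <<'E'
from h import *
s=st(); lidnow((135,165))
E
```

```text
{'t': 66.55, 'tcp_pos': [620.951, 48.485, 178.636], 'orientation': [0.639, 0.604, -0.345, 0.327], 'wrist_force': [-5.23, -3.348, 5.856], 'gripper_width': 0.125, 'joint_positions': [-0.267, 0.165, 1.358, 0.574, 1.725, -0.153]}
top (array([620.5,  35.1]), array([160.5, 130.9]), 86.3) zmed 149.9
plane 549 at [609.  63. 150.] n [ 0.018 -0.004  1.   ]
plane 88 at [563.  47. 149.] n [-0.033  0.022  0.999]
plane 69 at [613.  92. 150.] n [-0.002 -0.048  0.999]
side (array([609.5,  42.2]), array([161.1, 155.2]), 87.38) zmed 147.6
plane 152 at [557.  51. 112.] n [-0.974  0.04   0.224]
plane 454 at [605.  45. 148.] n [0.005 0.013 1.   ]
plane 77 at [595.  97. 128.] n [-0.371  0.117  0.921]
```

Call:
drive_tool --commands '[[[0.0006, 0, 0.0004], [0, 0, 0], 0], [[0.0006, 0, 0.0004], [0, 0, 0], 0], [[0.0006, 0, 0.0004], [0, 0, 0], 0.5], [[0.0006, 0, 0.0004], [0, 0, 0], 0.5], [[0.0006, 0, 0.0004], [0, 0, 0], 0.5], [[0.0006, 0, 0.0004], [0, 0, 0], 0.5], [[-0.01, 0, -0.0066], [0, 0, 0], 0.5], [[-0.03, 0, -0.02], [0, 0, 0], 0.5], [[-0.055, 0, -0.036], [0, 0, 0], 0.5], [[-0.085, 0, -0.056], [0, 0, 0], 0.5]]'

```text
t: 67.9
tcp_pos: [621.0, 48.8, 281.1]
orientation: [0.639, 0.604, -0.345, 0.327]
wrist_force: [0.6, 0.4, 0.9]
gripper_width: 0.5
```

```bash
python3 - <<'E'
from h import *
s=st(); lidnow((135,165)); plan((430,0,300),-3.3)
E
```

```text
{'t': 67.9, 'tcp_pos': [620.996, 48.815, 281.074], 'orientation': [0.639, 0.604, -0.345, 0.327], 'wrist_force': [0.584, 0.397, 0.929], 'gripper_width': 0.5, 'joint_positions': [-0.267, 0.155, 1.188, 0.596, 1.875, -0.05]}
top (array([619.3,  35.5]), array([159.5, 129.4]), 86.85) zmed 149.0
plane 671 at [601.  51. 149.] n [0.004 0.004 1.   ]
plane 98 at [573.  30. 148.] n [-0.036  0.008  0.999]
plane 108 at [616.  80. 149.] n [ 0.002 -0.008  1.   ]
side (array([608.9,  42.6]), array([161.1, 154.6]), 86.37) zmed 146.7
plane 619 at [604.  49. 147.] n [-0.017  0.009  1.   ]
plane 71 at [560.  84. 116.] n [-0.627  0.181  0.758]
plane 71 at [594.  89. 122.] n [-0.288 -0.016  0.957]
shift [-0.0458, -0.189, 0.0411] turn [0.0054, -0.5789, -0.0104]
```

Call:
drive_tool --commands '[[[-0.015, -0.018, 0.015], [0, -0.06, 0], 0.5], [[-0.03, -0.036, 0.031], [0, -0.12, 0], 0.5], [[-0.045, -0.054, 0.046], [0, -0.18, 0], 0.5], [[-0.06, -0.072, 0.062], [0, -0.24, 0], 0.5], [[-0.075, -0.09, 0.077], [0, -0.3, 0], 0.5], [[-0.09, -0.107, 0.092], [0, -0.36, 0], 0.5], [[-0.105, -0.125, 0.108], [0, -0.42, 0], 0.5], [[-0.12, -0.143, 0.123], [0, -0.48, 0], 0.5], [[-0.135, -0.16, 0.139], [0, -0.54, 0], 0.5], [[-0.149, -0.178, 0.154], [0, -0.579, 0], 0.5]]'

```text
t: 69.25
tcp_pos: [431.0, -151.7, 319.9]
orientation: [0.514, 0.485, -0.514, 0.487]
wrist_force: [-0.4, 0.6, -0.3]
gripper_width: 0.499
```

Call:
drive_tool --commands '[[[0, 0, 0.0], [0, 0, 0], 0.5], [[0, 0, 0.04], [0, 0, 0], 0.5], [[0, 0, 0.08], [0, 0, 0], 0.5], [[0, 0, 0.12], [0, 0, 0], 0.5], [[0, 0, 0.12], [0, 0, 0], 0.5], [[0, 0, 0.12], [0, 0, 0], 0.5], [[0, 0, 0.12], [0, 0, 0], 0.5], [[0, 0, 0.12], [0, 0, 0], 0.5], [[0, 0, 0.12], [0, 0, 0], 0.5], [[0, 0, 0.12], [0, 0, 0], 0.5]]'

```text
t: 70.5
tcp_pos: [424.9, -270.9, 318.6]
orientation: [0.514, 0.486, -0.513, 0.486]
wrist_force: [-0.2, 0.4, 0.2]
gripper_width: 0.502
```

```bash
python3 - <<'E'
from h import *
s=st(); lidnow((135,165)); tubesat([(530,329.6),(584.7,326),(474.8,332)])
for n in("top","side"):
    p=cap(n); c=cloud(p); m=masks(p["img"]); P=pts(c,(480,560),(0,90),(90,180),m["red"]); print(n,"lever",len(P),np.median(P,0).round(0))
    P=pts(c,(480,760),(-120,200),(165,200),m["black"]); print("handle",rect(P))
    save(n+"9.png",p["img"],1.25)
    o=np.load(n+"0.npz")["img"]; q=p["img"]
    d=(cv2.absdiff(cv2.GaussianBlur(o,(5,5),0),cv2.GaussianBlur(q,(5,5),0)).max(2)>50).astype(np.uint8)
    nl,lab,stt,cen=cv2.connectedComponentsWithStats(d); print([(stt[i,:5].tolist()) for i in range(1,nl) if stt[i,4]>25])
    for l in("parts_bin","flux_bottle","jar","tape_roll","screwdriver","loupe","wipe_cup"):
        print(l,[np.round(x["box"]).tolist() for x in ctrl.trace(l,p)[:2]],end=" ")
E
```

```text
{'t': 70.5, 'tcp_pos': [424.935, -270.948, 318.568], 'orientation': [0.514, 0.486, -0.513, 0.486], 'wrist_force': [-0.188, 0.39, 0.216], 'gripper_width': 0.502, 'joint_positions': [-0.636, -0.136, 1.319, 0.001, 1.96, -0.58]}
top (array([620. ,  34.9]), array([160.1, 131.4]), 87.29) zmed 148.8
plane 118 at [617.  71. 149.] n [0.008 0.008 1.   ]
plane 1293 at [617.  32. 149.] n [0.002 0.    1.   ]
plane 109 at [573.  39. 149.] n [-0.028  0.009  1.   ]
side (array([608.7,  42.4]), array([161.8, 154. ]), 86.59) zmed 146.7
plane 919 at [601.  57. 147.] n [ 0.003 -0.001  1.   ]
plane 105 at [580.  89. 126.] n [-0.147  0.064  0.987]
plane 77 at [564.  81. 101.] n [-0.445  0.151  0.883]
top (530, 329.6) 101 [530.2 326. ] z [131.6 136.2] [224. 213.  75.]
top (584.7, 326) 103 [585.4 320.8] z [131.6 136.3] [ 58. 110. 197.]
top (474.8, 332) 104 [475.9 328.6] z [131.1 135.2] [224. 226. 226.]
side (530, 329.6) 177 [528.1 331.7] z [129.4 132.5] [184. 160.  39.]
side (584.7, 326) 167 [583.9 327.5] z [129.4 132.4] [ 22.  64. 131.]
side (474.8, 332) 191 [473.7 335.3] z [129.7 132.8] [193. 194. 187.]
t
[... 1362 characters left out ...]
7, 13, 15, 85], [209, 278, 17, 20, 190], [480, 278, 45, 41, 986], [202, 286, 7, 7, 36], [525, 291, 20, 24, 173], [212, 301, 8, 7, 38], [388, 302, 5, 11, 44], [381, 305, 5, 7, 27], [390, 322, 36, 52, 1373], [543, 325, 5, 22, 70], [437, 338, 12, 20, 183], [515, 341, 25, 32, 459], [512, 359, 10, 15, 111], [360, 385, 11, 15, 115], [490, 395, 22, 5, 90]]
parts_bin [[319.0, 156.0, 50.0, 49.0], [228.0, 203.0, 26.0, 27.0]] flux_bottle [[254.0, 172.0, 22.0, 25.0], [322.0, 283.0, 13.0, 15.0]] jar [[228.0, 201.0, 23.0, 27.0]] tape_roll [[196.0, 235.0, 32.0, 28.0]] screwdriver [[284.0, 201.0, 72.0, 68.0], [384.0, 243.0, 47.0, 40.0]] loupe [[325.0, 285.0, 15.0, 16.0]] wipe_cup [[279.0, 170.0, 14.0, 9.0]]
```

View pics/top9.png

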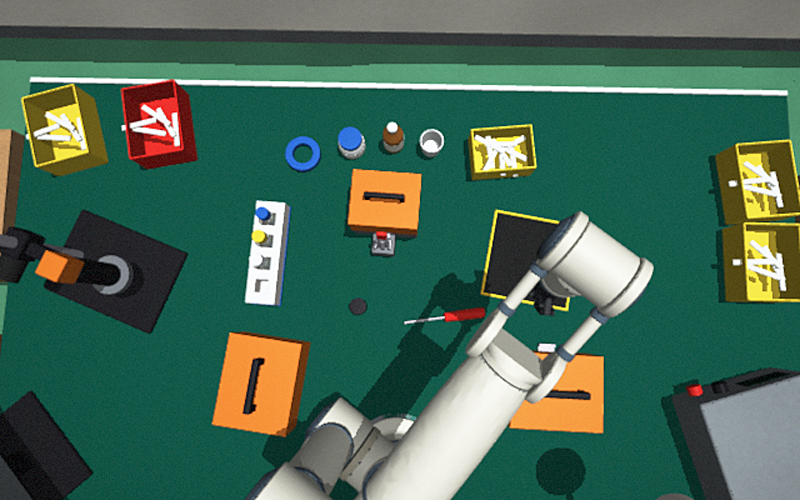

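Lid is square on the case at its starting height and yaw. The lever is open, the three tubes are home, and the bystanders sit at the same pixels as at the start. I hand in.

```bash
python3 -c "
from h import *
print(ctrl.sign_off())"
```

```text
the job is handed in; nothing more can be done
None
```

The job is done and handed in at about 70 s of the 208 s allowed; sign-off gives no verdict.

**What I did:**
- I lifted the latch past centre and it sprang open. I set the lid upright on the mat.
- Only the blue, yellow and white tubes were in the case. I moved each upright into its own rack hole. The white and blue tubes showed contact force at the bottom. The yellow tube's force was not read while it was held at the bottom.
- I put the lid back on the emptied case the same way round, with the latch left open.

**Last checks:**
- **Tubes:** all three cap tops are 132 mm above the bench, which matches tubes resting on the hole floors.
- **Lid:** it is level, and its top is at the same height as at the start in both cameras (149 mm and 147 mm). Its centre is within about 1 mm in the top camera and its yaw within about 0.5°. The side camera's outline of the lid also took in part of the wall, so I did not use its centre.
- **Latch:** the lever is still open.
- **Other things on the bench:** they looked unmoved in the top picture. I compared them by eye; the image difference between the first and last pictures was full of arm and shadow changes and settled nothing.

**What went wrong or disagreed:**
- **Lid tilt:** on the way back the lid swung about 33° in the grip and pressed on the case with about 22 N, which is under the 40 N limit. I lifted it clear, levelled it by tilting the tool, and seated it slowly with about 10 N.
- **Camera offset:** the two cameras differed by about 7 mm in y throughout. I used their mean, which the lever and tube grasps confirmed.

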